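# Find the push-button that still snaps and clip the tag over it

## Task

Press the buttons on the sloping switch desk slowly and gently until you find the one that gives way with a clear snap part-way down; the ones that stay soft and springy all the way are worn out. Then take the orange tag from its wooden block and push its sprung hook down onto the wire loop that belongs to the snapping button until the gate flicks shut, and leave it hanging there. Leave the other things on the bench where they are.

Things in the scene. Friction and masses are not known exactly. Their poses are not given: they have to be found in the camera images.
- desk: Fixed grey switch desk, 300 mm wide (y), 145 deep; origin under its middle; x into the desk (away from the robot), z up. Its face rises 27 degrees towards +x from 25 mm high at the front (x = -60) to 89 mm at x = 65. Behind it two green posts (x = 105, y = -160 and 160) carry a green beam, 20 mm thick, centre 240 mm high. Three steel wire loops stick out forward from the beam over the button row.
- press1 (a point): Centre of the flat top of the first (desk -y) green button at rest: cap 38 mm across, in a black collar 56 mm across. It sinks up to 9 mm straight into the face, along desk axes (0.454, 0, -0.891). A worn button resists from 1.2 N at rest evenly to 3.5 N at the stop.
- press2 (a point): The same for the middle button, 90 mm further to desk +y. Just one of the three snaps, which one changes and they look alike: its force climbs to about 4 N at 2 to 3 mm, falls with a snap to under 1 N at 6 to 7 mm, then rises to 3.5 N at the stop (9 mm). The snapping button is called key_snap in the rules; its cap is key_snap_cap.
- press3 (a point): The same for the last button, at desk +y. All spring back when let go. The rules call the two worn ones key_soft and key_dull. The loops hang over the buttons (front bar 23 mm further to desk +x than the foot of the button), so the hand must come in tilted, square to the sloping face.
- loop1 (a point): Middle of the front bar of the wire loop belonging to button 1: round steel bar 10 mm thick along desk y, 60 mm long, 240 mm above the bench. At its two ends the wire runs straight back (desk +x) 77 mm to the beam. Free space below it down to the desk.
- loop2 (a point): The same for the loop of button 2 (middle).
- loop3 (a point): The same for the loop of button 3 (desk +y).
- tag_grip (a point): Centre of the grip block at the top of the loose orange tag (0.1 to 0.16 kg, 182 mm tall): block 36 mm along tag x, 16 mm thick along tag y, 42 mm tall; pinch it across y. Tag z is up, tag y is the direction a bar lies in the hook. At the start the tag stands upright in the wooden block.
- tag_eye (a point): Tag: the spot, 38 mm below tag_grip, where a 10 mm bar's centre sits under the hook's crown. The hook is open downward between two legs (28 mm apart, at tag x -14 and +14). A label 60 wide (y), 6 thick, hangs from the leg at x = -18, from 53 to 125 mm below this point.
- tag_gate (a joint): Steel gate across the mouth of the tag's hook, 42 mm below tag_eye, hinged at the label's leg: 0 rad shut, up to 1.3 pushed up into the hook. A bar pushed in from below lifts it (up to about 5 N), passes its tip when some 30 mm in, and it springs shut below the bar.
- holder: Fixed wooden block in which the tag's label stands, base 100 x 100 x 12 mm, slot walls 84 wide and 57 mm high; origin under its middle, axes as the tag's at the start. Draw the tag 50 mm straight up to free it.
- mallet: Bystander: wooden mallet lying down, head 100 x 62 x 62 mm centred 100 mm towards its +x, handle out to 130 mm towards -x; origin underneath.
- chisel: Bystander: carving chisel lying along its x, 220 mm long, 28 mm high; origin underneath.
- carving: Bystander: carved board 150 x 140 x 24 mm lying flat; origin underneath.
- glue: Bystander: white glue bottle, 60 mm across, 165 mm tall; origin underneath.
- offcut: Bystander: dark wood offcut 130 x 50 x 45 mm; origin underneath.
- tin: Bystander: blue tin 80 mm across, 100 mm tall; origin underneath.
- mug: Bystander: blue mug 80 mm across, 90 mm tall, handle to its +y; origin underneath.
There are look-alikes about, which are no part of the job. Of the things that look like the part that bears tag_grip, the largest one is meant.

How it is judged:
By the outcome, as a careful person would: the job done as asked, in the order asked, and still so for the second after the job is handed in, with the robot touching nothing.
It also fails if it takes over 72 s, if anything falls off the work surface, if the arm or the gripper's body presses on something with over 40 N, if the wrist force passes 120 N, or if a joint passes its speed limit or range.

## Robot

A 7-joint arm with a two-finger parallel gripper is mounted at the origin on the work surface. World frame = base frame: x ahead of the robot, y to its left, z up, the work surface at z = 0. Lengths are in m, angles in degrees, forces in N, time in s.
With the tool pointing down it reaches from about 0.425 to 0.975 m from the base axis. Payload 16.7 kg.
Tool frame: the origin (TCP) lies midway between the tips of the shut fingers; the grasp point (between the pads) lies 19 mm behind it; x points along the fingers, y is the direction in which the jaws open and shut, and the axes are right-handed (so a half turn about x gives the same grasp; the last joint's range is limited). The gripper opens to 85 mm and grips with 20 to 120 N. Pads are 22 mm wide; open, the fingers measure 114 mm over their backs; the gripper's body (76 mm by 85 mm) begins 54 mm behind the grasp point. The pads swing forward as they close: fully open they stand 13 mm farther back than shut.
Start: joints at [-72.393, 24.414, 4.234, 92.017, -1.954, 63.644, -3.845], TCP at [0.298, 0.606, 0.194] pointing down, gripper open.
Joint ranges: [-163.25, 163.25], [-28.42, 122.38], [-70.27, 78.77], [12.13, 141.07], [-58.53, 238.53], [9.26, 117.41], [-156.51, 156.51]. Speed limits (degrees/s): [108.29, 108.29, 136.94, 136.94, 172.46, 172.46, 172.46].

## Interface

Orientations are given as a 3x3 rotation matrix whose columns are the frame's x, y, z axes.
In Python, from cell import status, eyes, ctrl gives the robot as it stands.
- The arm moves only by the tool jog_arm, never from a script. Its argument "increments" is a list of rows, each a list of 6 numbers: the shift along the tool's x, y, z normalised to -1 to 1, where 1 is 0.4 m, then the turn, a rotation vector about the tool's x, y, z normalised to -1 to 1, where 1 is 45 degrees. A call has 1 to 20 rows; each row is the pose to reach, as a shift and turn from the pose measured when the call began, along the tool's axes at that moment; what a row does not reach only later rows make up. A row lasts 1/8 s, in which the tool goes at most 62.5 mm and 10.7 degrees, less where a joint would pass 70% of its speed; a pose out of reach is approached as far as the arm can. A call with a number of a shift or a turn outside -1 to 1 is refused whole. A call with a gripper value outside its range is refused whole. "grip" is the opening, from -1 (shut) to 1 (fully open), so that 0 is half open, set as the call begins (left out, the last holds). The fingers move at their own pace and stop on an object; the grip force is fixed at half the most. Time passes only in rows, so rows that repeat a pose let the fingers close. It gives the time, the measured TCP pose, the force and the opening at its end, in the units of the state.
- status.observe(): the state, without advancing time (a new reading comes with each control period).
- eyes.grab_frame(name): name is "scene" or "top"; returns (picture, depth): 384x512x3 uint8, red, green, blue; 384x512 float32, m along the optical axis (not along the pixel's ray), 0 where there is no reading.
- eyes.camera_model(name): a dict with "K" (3x3 intrinsics, pixels), "world_to_cam" (4x4, takes a point from world to camera coordinates). Camera axes: x right, y down, z forward; pixel columns grow to the right and rows downward; lengths in m; the calibration is good to about 2 mm. A picture is of the moment at which its call begins. camera_model takes no time and is no camera call.
- ctrl.sign_off(): hands the job in, once; it reports no verdict.
The state is a dict: "t": time; "q": joint angles; "qd": joint speeds; "effort": joint torques, N m; "tcp_pos": TCP position; "tcp_rot": TCP orientation; "contact_force": force on the tool from outside, world axes, zero at the start; "moment": the same for the moment, N m; "finger_gap": finger opening in m.
Only numpy, scipy, OpenCV 4.12 (cv2) and the standard library are available. Lean on these libraries where they do the work, as an engineer would, in place of code of your own. Each camera call takes 0.05 s, during which the arm holds its last target.

## Working session

There is one attempt and no reset: what is moved stays moved. The work goes in short steps, Python scripts to look and compute and a tool call to move; the robot and the scene stay as the last step left them, time stands still between calls to the robot, and variables do not carry over. Pictures are saved under pics/ and viewed, and the job is handed in when it is done.

Besides the shell and the picture viewer there is one more tool, called by a JSON object that holds its "method" and its "body", one argument or row to a line. jog_arm: Moves the arm, as the interface text tells. Scaled input: -1 to 1 covers 0.4 m each way for a shift and 45 degrees each way for a turn. Its arguments: {"type":"object","properties":{"increments":{"type":"array"},"grip":{"type":"number"}},"required":["increments"]}

```bash
mkdir -p pics; python3 - <<'E'
from cell import status, eyes, ctrl
import cv2,numpy as np
s=status.observe()
print({k:np.round(v,3).tolist() for k,v in s.items()})
for n in("scene","top"):
    p,d=eyes.grab_frame(n); cv2.imwrite(f"pics/{n}0.png",p[:,:,::-1]); np.save(f"pics/{n}0.npy",d); m=eyes.camera_model(n); print(n,np.round(m["K"],1).tolist(),np.round(m["world_to_cam"],4).tolist())
    np.savez(f"pics/{n}_cam.npz",K=m["K"],W=m["world_to_cam"])
E
```

```text
{'t': 0.0, 'q': [-72.394, 24.45, 4.233, 92.05, -1.954, 63.643, -3.846], 'qd': [-0.059, 0.013, 0.027, -0.084, 0.124, -0.081, 0.102], 'effort': [0.001, -94.981, 3.762, -46.352, 0.019, 0.01, -0.0], 'tcp_pos': [0.298, 0.605, 0.193], 'tcp_rot': [[-0.0, 0.441, 0.897], [-0.001, 0.897, -0.441], [-1.0, -0.001, 0.0]], 'contact_force': [-0.234, -0.447, 0.205], 'moment': [-0.041, -0.047, -0.002], 'finger_gap': 0.086}
scene [[399.9, 0.0, 257.2], [0.0, 399.9, 191.1], [0.0, 0.0, 1.0]] [[0.1022, 0.9947, 0.0139, -0.0405], [0.8455, -0.0795, -0.5281, -0.3346], [-0.5242, 0.0657, -0.8491, 1.4832], [0.0, 0.0, 0.0, 1.0]]
top [[354.1, 0.0, 252.6], [0.0, 354.1, 193.0], [0.0, 0.0, 1.0]] [[-0.0003, -1.0, -0.0035, -0.0032], [-0.9758, 0.001, -0.2184, 0.5245], [0.2184, 0.0033, -0.9758, 1.0055], [0.0, 0.0, 0.0, 1.0]]
```

View pics/scene0.png

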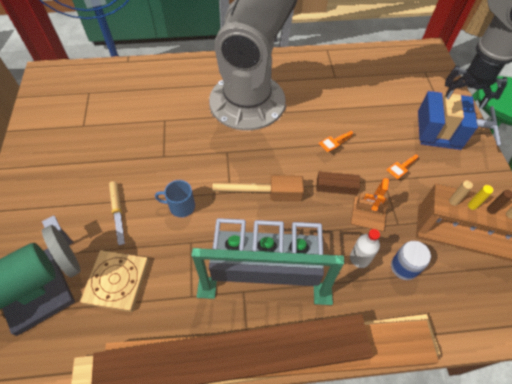

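View pics/top0.png

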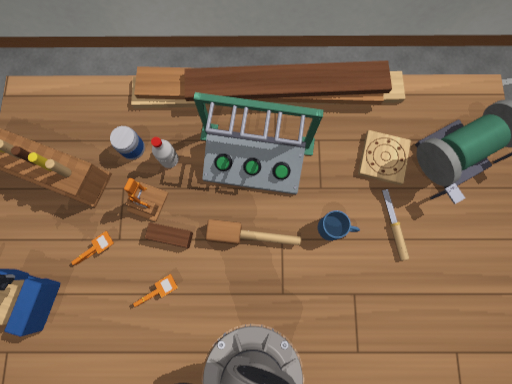

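```bash
cat > h.py <<'E'
import numpy as np,cv2
C={n:np.load(f"pics/{n}_cam.npz") for n in("scene","top")}
def bp(n,u,v,z=None,d=None):
    K=C[n]["K"];W=C[n]["W"];R=W[:3,:3];t=W[:3,3]
    r=np.linalg.inv(K)@np.array([u,v,1.0])
    if d is not None: return R.T@(r*d-t)
    o=-R.T@t;w=R.T@r;return o+w*(z-o[2])/w[2]
def pj(n,P):
    K=C[n]["K"];W=C[n]["W"];c=W[:3,:3]@np.asarray(P)+W[:3,3];c=K@c;return c[:2]/c[2]
def tri(obs):
    A=[];b=[]
    for n,(u,v) in obs:
        K=C[n]["K"];W=C[n]["W"];R=W[:3,:3];t=W[:3,3];o=-R.T@t
        w=R.T@np.linalg.inv(K)@np.array([u,v,1.0]);w/=np.linalg.norm(w);P=np.eye(3)-np.outer(w,w);A.append(P);b.append(P@o)
    x=np.linalg.lstsq(np.vstack(A),np.hstack(b),rcond=None)[0]
    return x,[np.linalg.norm(a@x-c)*1e3 for a,c in zip(A,b)]
def cloud(n,d):
    K=C[n]["K"];W=C[n]["W"];R=W[:3,:3];t=W[:3,3]
    v,u=np.mgrid[:384,:512];r=np.stack([(u-K[0,2])/K[0,0],(v-K[1,2])/K[1,1],np.ones_like(u)],-1)*d[...,None]
    return (r-t)@R
def crop(src,x0,y0,w,h,k,out):
    im=cv2.imread(src)[y0:y0+h,x0:x0+w];im=cv2.resize(im,None,fx=k,fy=k,interpolation=cv2.INTER_CUBIC)
    for i in range(0,w,10): cv2.line(im,(i*k,0),(i*k,6 if i%50 else 14),(0,0,255),1)
    for i in range(0,h,10): cv2.line(im,(0,i*k),(6 if i%50 else 14,i*k),(0,0,255),1)
    cv2.imwrite(out,im)
E
python3 - <<'E'
from h import *
crop("pics/top0.png",190,90,140,110,5,"pics/a1.png")
crop("pics/scene0.png",190,210,160,100,5,"pics/a2.png")
crop("pics/top0.png",100,160,100,80,7,"pics/a3.png")
crop("pics/scene0.png",310,160,110,120,5,"pics/a4.png")
for n in("top","scene"):
    d=np.load(f"pics/{n}0.npy");P=cloud(n,d);im=cv2.imread(f"pics/{n}0.png");hsv=cv2.cvtColor(im,cv2.COLOR_BGR2HSV)
    m=((hsv[...,0]>45)&(hsv[...,0]<80)&(hsv[...,1]>130)&(hsv[...,2]>60)).astype(np.uint8)
    k,l,st,ce=cv2.connectedComponentsWithStats(m)
    for i in range(1,k):
        if st[i,4]>15:
            q=P[l==i];print(n,st[i].tolist(),ce[i].round(1),np.median(q,0).round(4))
E
```

```text
top [216, 156, 13, 13, 126] [222.2 162.5] [0.6151 0.0886 0.0723]
top [246, 161, 12, 13, 130] [251.5 166.9] [ 0.6015 -0.0017  0.0725]
top [275, 165, 13, 13, 134] [281.1 171. ] [ 0.5884 -0.0889  0.0729]
scene [485, 78, 27, 46, 607] [503.1 103.4] [-0.1568  1.2307 -0.2991]
scene [490, 83, 8, 9, 55] [493.6  87.1] [-0.2718  1.2374 -0.297 ]
scene [473, 89, 12, 11, 94] [479.2  94.3] [-0.2481  1.1613 -0.3033]
scene [228, 236, 11, 10, 90] [233.4 240.8] [ 0.5963 -0.0871  0.0742]
scene [261, 238, 12, 10, 88] [266.9 242.5] [0.6098 0.0051 0.0742]
scene [298, 240, 8, 10, 64] [301.1 244.3] [0.6255 0.0967 0.0746]
```

View pics/a1.png

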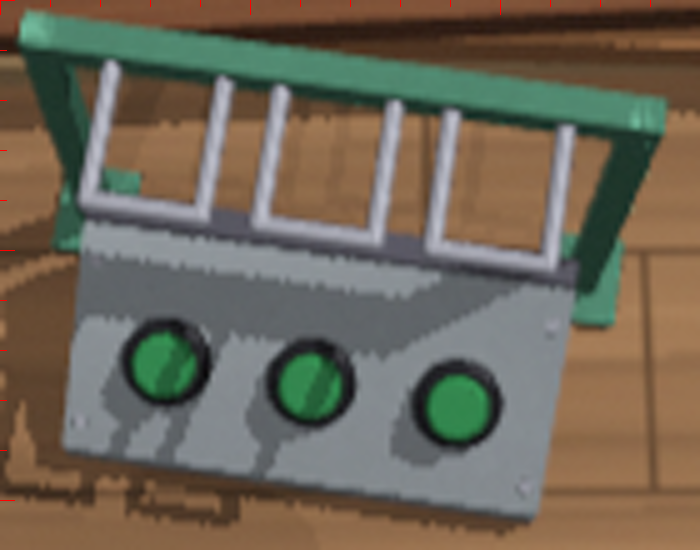

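View pics/a2.png

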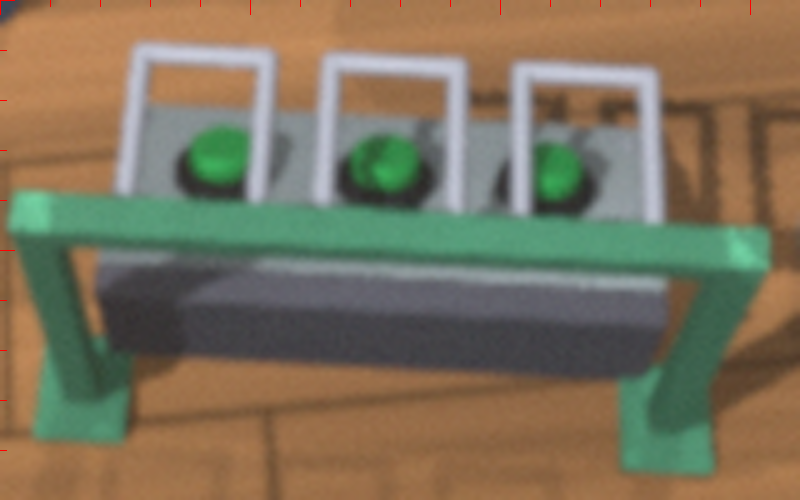

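View pics/a3.png

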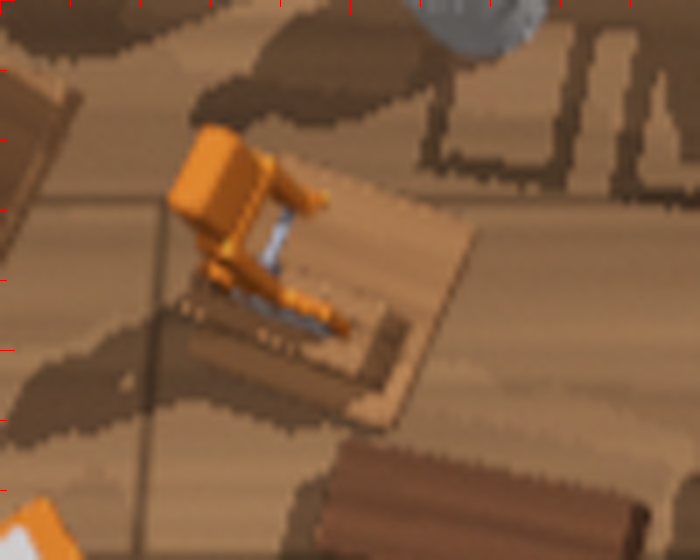

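View pics/a4.png

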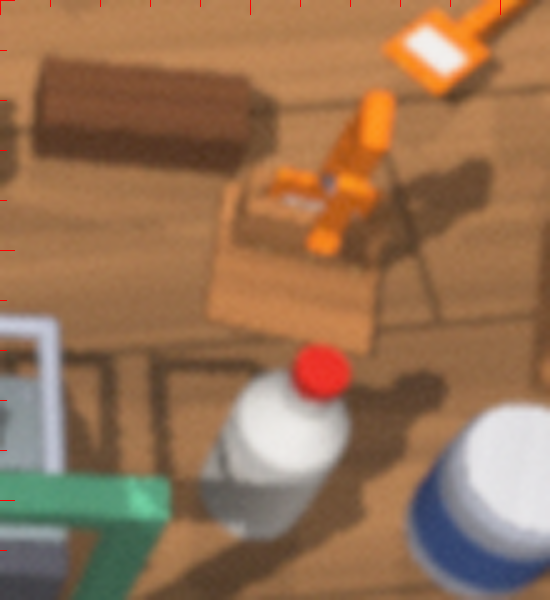

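```bash
python3 - <<'E'
from h import *
T=lambda a,b:(190+(a+.5)/5-.5,90+(b+.5)/5-.5)
S=lambda a,b:(190+(a+.5)/5-.5,210+(b+.5)/5-.5)
top=dict(l3a=(90,198),l3b=(205,213),l2a=(262,222),l2b=(378,238),l1a=(435,245),l1b=(552,262))
sc=dict(l1b=(140,52),l1a=(268,55),l2b=(328,62),l2a=(460,66),l3b=(520,70),l3a=(652,75))
Q={}
for k in top:
    x,e=tri([("top",T(*top[k])),("scene",S(*sc[k]))]);Q[k]=x;print(k,x.round(4),np.round(e,1), bp("top",*T(*top[k]),z=.24).round(4), bp("scene",*S(*sc[k]),z=.24).round(4))
for nm,a,b in(("b3",(222.2,162.5),(301.1,244.3)),("b2",(251.5,166.9),(266.9,242.5)),("b1",(281.1,171),(233.4,240.8))):
    print(nm,[v.round(4) for v in tri([("top",a),("scene",b)])[:1]])
for nm,a,b in(("beam+",(205,98.5),None),("gripblk",None,None)): pass
# tag top etc
X=lambda a,b:(100+(a+.5)/7-.5,160+(b+.5)/7-.5)
Y=lambda a,b:(310+(a+.5)/5-.5,160+(b+.5)/5-.5)
# face plane fit
d=np.load("pics/top0.npy");P=cloud("top",d);q=P[175:180,215:290].reshape(-1,3);print("face front",np.median(q,0))
q=P[100:200,195:325].reshape(-1,3)
m=(q[:,2]>.215)&(q[:,2]<.27);print(m.sum(),np.median(q[m],0))
# tag cloud
im=cv2.imread("pics/top0.png");hsv=cv2.cvtColor(im,cv2.COLOR_BGR2HSV)
mk=(hsv[...,0]>5)&(hsv[...,0]<18)&(hsv[...,1]>190)&(hsv[...,2]>110)
for v in range(176,212):
  print(v,"".join("%4d"%(P[v,u,2]*1e3) if mk[v,u] else "   ." for u in range(120,154)))
E
```

```text
l3a [0.6521 0.1154 0.2429] [3.8 3.8] [0.6526 0.112  0.24  ] [0.6508 0.12   0.24  ]
l3b [0.6435 0.0549 0.2429] [2.6 2.6] [0.6443 0.0525 0.24  ] [0.6422 0.0581 0.24  ]
l2a [0.6386 0.0263 0.2428] [3.4 3.4] [0.6393 0.0231 0.24  ] [0.6374 0.0301 0.24  ]
l2b [ 0.63   -0.0343  0.2417] [2.2 2.2] [ 0.6304 -0.0365  0.24  ] [ 0.6293 -0.032   0.24  ]
l1a [ 0.625  -0.0627  0.2446] [2.7 2.7] [ 0.6266 -0.0657  0.24  ] [ 0.6229 -0.0599  0.24  ]
l1b [ 0.6165 -0.1226  0.2425] [2.5 2.5] [ 0.6173 -0.1254  0.24  ] [ 0.6155 -0.1202  0.24  ]
b3 [array([0.6193, 0.094 , 0.0634])]
b2 [array([0.6048, 0.0023, 0.0633])]
b1 [array([ 0.5912, -0.0886,  0.0643])]
face front [ 0.57894281 -0.00159015  0.03668515]
1951 [ 0.69630596 -0.03597178  0.24494985]
176    .   .   .   .   .   .   .   .   .   .   .   .   .   .   .   .   .   .   .   .   .   .   .   .   .   .   .   .   .   .   .   .   .   .
177    .   .   .   .   .   .   .   .   .   .   .   .   .   .   .   .   .   .   .   .   .   .   .   .   .   .   .   .   .   .   .   .   .   .
178    .   .   .   .   .   .   .   .   . 190 192 190   .   .   .   .   .   .   .   .   
[... 4006 characters left out ...]
   .   .   .   .   .   .   .   .   .   .   .   .   .   .   .   .   .   .   .   .   .   .   .   .   .   .   .   .   .  51   .   .   .   .
208    .   .   .   .   .   .   .   .   .   .   .   .   .   .   .   .   .   .   .   .   .   .   .   .   .   .   .   .   .   .   .   .   .   .
209    .   .   .   .   .   .   .   .   .   .   .   .   .   .   .   .   .   .   .   .   .   .   .   .   .   .   .   .   .   .   .   .   .   .
210    .   .   .   .   .   .   .   .   .   .   .   .   .   .   .   .   .   .   .   .   .   .   .   .   .   .   .   .   .   .   .   .   .   .
211    .   .   .   .   .   .   .   .   .   .   .   .   .   .   .   .   .   .   .   .   .   .   .   .   .   .   .   .   .   .   .   .   .   .
```

```bash
python3 - <<'E'
from h import *
for n,(u0,u1,v0,v1) in dict(top=(115,150,170,215),scene=(355,395,170,225)).items():
    d=np.load(f"pics/{n}0.npy");P=cloud(n,d);q=P[v0:v1,u0:u1].reshape(-1,3)
    m=(q[:,2]>.183)&(q[:,2]<.205);r=cv2.minAreaRect((q[m][:,:2]*1e3).astype(np.float32));print(n,m.sum(),r,np.median(q[m],0).round(4))
    m=(q[:,2]>.09)&(q[:,2]<.205);print(q[m].mean(0))
    # holder walls top / base
    u0,u1,v0,v1=dict(top=(120,175,180,225),scene=(345,395,190,235))[n]
    q=P[v0:v1,u0:u1].reshape(-1,3)
    for lo,hi in((.007,.017),(.05,.064)):
        m=(q[:,2]>lo)&(q[:,2]<hi);print(n,lo,m.sum(),cv2.minAreaRect((q[m][:,:2]*1e3).astype(np.float32)))
crop("pics/scene0.png",340,170,60,60,12,"pics/a5.png")
crop("pics/top0.png",115,170,60,55,12,"pics/a6.png")
E
```

```text
top 90 ((520.2933959960938, 323.5615539550781), (15.838868141174316, 35.07762145996094), 69.7393798828125) [0.5193 0.3234 0.1906]
[0.51519143 0.32229877 0.1560646 ]
top 0.007 604 ((511.16632080078125, 327.860107421875), (101.05216217041016, 99.49505615234375), 69.6936264038086)
top 0.05 204 ((493.95855712890625, 333.8352355957031), (83.93536376953125, 32.65495300292969), 70.30730438232422)
scene 80 ((522.9805908203125, 328.2167053222656), (15.366597175598145, 37.12201690673828), 70.73985290527344) [0.5252 0.3268 0.1912]
[0.52713614 0.32509165 0.15431378]
scene 0.007 599 ((503.6006774902344, 320.102294921875), (130.8463897705078, 111.10525512695312), 70.01788330078125)
scene 0.05 161 ((497.58123779296875, 338.32000732421875), (84.72032165527344, 35.047115325927734), 67.01970672607422)
```

View pics/a5.png

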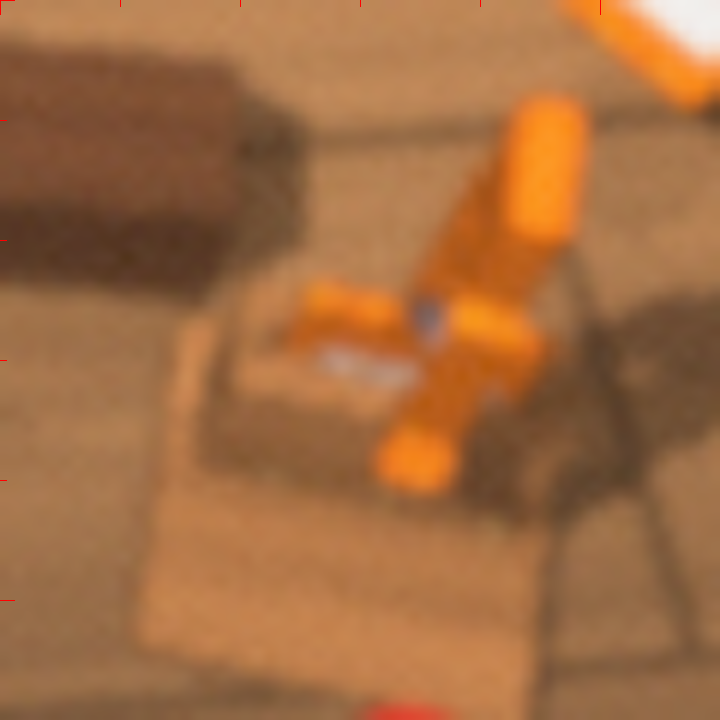

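View pics/a6.png

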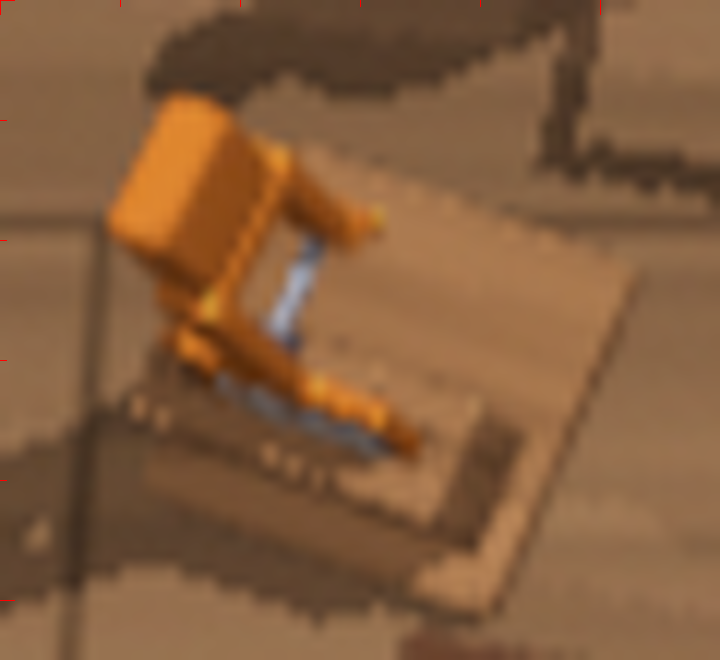

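```bash
cat >> h.py <<'E'
from scipy.spatial.transform import Rotation as Ro
psi=np.radians(-8.5);X=np.array([np.cos(psi),np.sin(psi),0]);Yd=np.array([-np.sin(psi),np.cos(psi),0]);Z=np.array([0,0,1.])
D=.454*X-.891*Z; D/=np.linalg.norm(D)
RP=np.c_[D,Yd,np.cross(D,Yd)]
def RD(yaw): # tool down, tool y at tag-y for tag x yaw deg
    a=np.radians(yaw);y=np.array([-np.sin(a),np.cos(a),0]);return np.c_[-Z,y,np.cross(-Z,y)]
B={3:np.array([.616,.091,.073]),2:np.array([.602,.0015,.073]),1:np.array([.589,-.088,.073])}
def row(p,R,s=None):
    if s is None:
        from cell import status; s=status.observe()
    R0=np.array(s["tcp_rot"]);sh=R0.T@(np.asarray(p)-s["tcp_pos"])/.4
    rv=Ro.from_matrix(R0.T@R).as_rotvec(degrees=True)/45
    return [round(float(v),4) for v in [*sh,*rv]]
E
python3 - <<'E'
from h import *
from cell import status
s=status.observe();R0=np.array(s["tcp_rot"])
p=np.array(s["tcp_pos"])
print(row(p+[0.02,-0.05,.2],R0)); print(row(B[3]-.2*D,RP)); print(row(B[3]-.035*D,RP))
E
```

```text
[-0.4999, -0.0908, 0.1, 0.0, 0.0, 0.0]
[-0.1445, -0.8721, 1.0654, -0.385, -0.5954, 0.0941]
[0.223, -0.8148, 1.2439, -0.385, -0.5954, 0.0941]
```

{"method": "jog_arm", "body": {
  "increments": [
    [-0.15, 0, 0, 0, 0, 0],
    [-0.3, -0.05, 0.05, 0, 0, 0],
    [-0.42, -0.1, 0.15, 0, 0, 0],
    [-0.5, -0.2, 0.27, 0, 0, 0],
    [-0.5, -0.3, 0.4, -0.1, -0.1, 0.02],
    [-0.5, -0.38, 0.5, -0.2, -0.3, 0.04],
    [-0.4, -0.47, 0.6, -0.3, -0.45, 0.07],
    [-0.35, -0.57, 0.7, -0.385, -0.5954, 0.0941],
    [-0.3, -0.67, 0.8, -0.385, -0.5954, 0.0941],
    [-0.25, -0.75, 0.9, -0.385, -0.5954, 0.0941],
    [-0.2, -0.82, 1.0, -0.385, -0.5954, 0.0941],
    [-0.2, -0.82, 1.0, -0.385, -0.5954, 0.0941]
  ],
  "grip": -1
}}

```text
t: 1.6
tcp_pos: [0.512, 0.1307, 0.2719]
tcp_rot: [[0.447, 0.153, 0.881], [-0.07, 0.988, -0.136], [-0.892, -0.001, 0.453]]
contact_force: [-0.3, 0.8, 0.4]
finger_gap: -0.0
```

```bash
python3 - <<'E'
from h import *
from cell import status
s=status.observe()
print(s["tcp_pos"],np.round(s["contact_force"],2),np.round(s["q"],1))
print(row(B[3]-.2*D,RP));print(row(B[3]-.03*D,RP))
E
```

```text
[0.51199367 0.13071413 0.27194918] [-0.34  0.76  0.43] [-56.9  -9.   20.3 125.2  30.3  47.6  27.3]
[0.0667, -0.0595, 0.0168, -0.0053, -0.0021, 0.0043]
[0.4917, -0.058, 0.0174, -0.0053, -0.0021, 0.0043]
```

{"method": "jog_arm", "body": {
  "increments": [
    [0.1, -0.058, 0.017, -0.005, -0.002, 0.004],
    [0.22, -0.058, 0.017, -0.005, -0.002, 0.004],
    [0.34, -0.058, 0.017, -0.005, -0.002, 0.004],
    [0.44, -0.058, 0.017, -0.005, -0.002, 0.004],
    [0.49, -0.058, 0.017, -0.005, -0.002, 0.004],
    [0.52, -0.058, 0.017, -0.005, -0.002, 0.004],
    [0.54, -0.058, 0.017, -0.005, -0.002, 0.004],
    [0.54, -0.058, 0.017, -0.005, -0.002, 0.004],
    [0.54, -0.058, 0.017, -0.005, -0.002, 0.004]
  ]
}}

```text
t: 2.72
tcp_pos: [0.6111, 0.092, 0.0832]
tcp_rot: [[0.45, 0.148, 0.881], [-0.067, 0.989, -0.132], [-0.891, 0.001, 0.455]]
contact_force: [0.4, -0.9, -0.0]
finger_gap: -0.0001
```

```bash
python3 - <<'E'
from h import *
from cell import status,eyes
s=status.observe()
print(s["tcp_pos"],np.round(s["contact_force"],2),s["t"])
print(row(B[3],RP),"dist",(B[3]-s["tcp_pos"])@D)
for n in("scene","top"):
    p,d=eyes.grab_frame(n); cv2.imwrite(f"pics/{n}1.png",p[:,:,::-1]); np.save(f"pics/{n}1.npy",d); print(pj(n,s["tcp_pos"]))
crop("pics/scene1.png",250,190,100,80,7,"pics/b1.png");crop("pics/top1.png",180,120,100,80,7,"pics/b2.png")
E
```

```text
[0.61111473 0.09199256 0.0831515 ] [ 0.43 -0.87 -0.01] 2.725
[0.0283, -0.0007, -0.0004, -0.0007, 0.0007, -0.0008] dist 0.011305162216261155
[298.89766872 238.71590614]
[220.60777992 162.88817604]
```

View pics/b1.png

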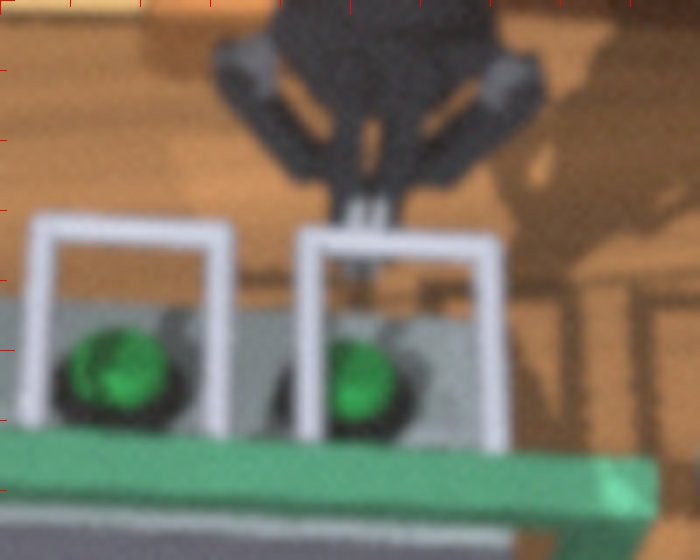

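View pics/b2.png

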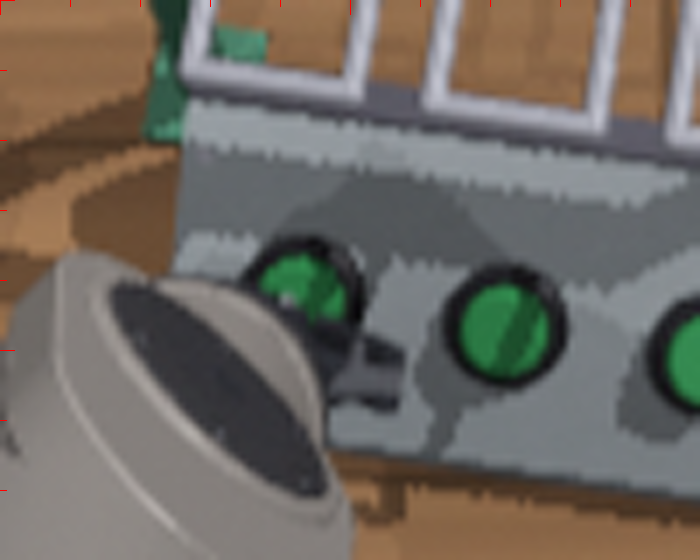

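```bash
cat > f.py <<'E'
from h import *
from cell import status,eyes
import sys
b=int(sys.argv[1]);F=[];P=[]
for i in range(int(sys.argv[2]) if len(sys.argv)>2 else 5):
    eyes.grab_frame("top");s=status.observe();F.append(s["contact_force"]);P.append(s["tcp_pos"])
F=np.array(F);print("t",s["t"],"depth past nominal mm",round((np.mean(P,0)-B[b])@D*1e3,2),"push N",round(-F.mean(0)@D,2),"+-",(F@D).std().round(2),F.mean(0).round(2))
E
python3 f.py 3
```

```text
t 3.075 depth past nominal mm -11.05 push N 0.31 +- 0.57 [-0.14 -0.09  0.28]
```

{"method": "jog_arm", "body": {
  "increments": [
    [0.008, 0, 0, 0, 0, 0],
    [0.016, 0, 0, 0, 0, 0],
    [0.02, 0, 0, 0, 0, 0],
    [0.02, 0, 0, 0, 0, 0]
  ]
}}

```text
t: 3.58
tcp_pos: [0.6146, 0.0911, 0.0753]
tcp_rot: [[0.449, 0.148, 0.881], [-0.067, 0.989, -0.132], [-0.891, -0.0, 0.454]]
contact_force: [0.9, 0.7, -0.2]
finger_gap: -0.0002
```

```bash
python3 f.py 3
```

```text
t 3.825 depth past nominal mm -2.88 push N 0.08 +- 0.33 [-0.03 -0.09  0.09]
```

{"method": "jog_arm", "body": {
  "increments": [
    [0.004, 0, 0, 0, 0, 0],
    [0.004, 0, 0, 0, 0, 0]
  ]
}}

```text
t: 4.08
tcp_pos: [0.6154, 0.0912, 0.0741]
tcp_rot: [[0.449, 0.148, 0.881], [-0.067, 0.989, -0.132], [-0.891, 0.0, 0.454]]
contact_force: [-0.1, -0.2, -0.5]
finger_gap: -0.0003
```

```bash
python3 f.py 3
```

```text
t 4.325 depth past nominal mm -1.34 push N -0.11 +- 0.37 [-0.04  0.03 -0.15]
```

{"method": "jog_arm", "body": {
  "increments": [
    [0.004, 0, 0, 0, 0, 0],
    [0.004, 0, 0, 0, 0, 0]
  ]
}}

```text
t: 4.58
tcp_pos: [0.6161, 0.0911, 0.0726]
tcp_rot: [[0.449, 0.148, 0.881], [-0.067, 0.989, -0.132], [-0.891, 0.0, 0.454]]
contact_force: [0.2, -0.1, 0.3]
finger_gap: -0.0002
```

```bash
python3 f.py 3
```

```text
t 4.825 depth past nominal mm 0.27 push N 0.07 +- 0.33 [0.11 0.36 0.11]
```

{"method": "jog_arm", "body": {
  "increments": [
    [0.004, 0, 0, 0, 0, 0],
    [0.004, 0, 0, 0, 0, 0]
  ]
}}

```text
t: 5.08
tcp_pos: [0.6168, 0.091, 0.0712]
tcp_rot: [[0.449, 0.148, 0.881], [-0.067, 0.989, -0.132], [-0.891, 0.0, 0.454]]
contact_force: [-0.3, 0.1, -0.0]
finger_gap: -0.0001
```

```bash
python3 f.py 3
```

```text
t 5.325 depth past nominal mm 1.85 push N 0.1 +- 0.15 [-0.07  0.48  0.04]
```

Averaged force works well; not in contact yet. Continue.

{"method": "jog_arm", "body": {
  "increments": [
    [0.004, 0, 0, 0, 0, 0],
    [0.004, 0, 0, 0, 0, 0]
  ]
}}

```text
t: 5.58
tcp_pos: [0.6175, 0.0908, 0.0698]
tcp_rot: [[0.449, 0.148, 0.881], [-0.067, 0.989, -0.132], [-0.891, 0.0, 0.454]]
contact_force: [-0.9, 0.4, -0.3]
finger_gap: -0.0
```

```bash
python3 f.py 3
```

```text
t 5.825 depth past nominal mm 3.45 push N -0.24 +- 0.57 [ 0.4   0.07 -0.07]
```

{"method": "jog_arm", "body": {
  "increments": [
    [0.004, 0, 0, 0, 0, 0],
    [0.004, 0, 0, 0, 0, 0]
  ]
}}

```text
t: 6.08
tcp_pos: [0.6182, 0.0907, 0.0684]
tcp_rot: [[0.449, 0.148, 0.881], [-0.067, 0.989, -0.132], [-0.891, 0.0, 0.454]]
contact_force: [-0.2, 0.8, -0.1]
finger_gap: 0.0003
```

```bash
python3 f.py 3
```

```text
t 6.325 depth past nominal mm 5.04 push N -0.16 +- 0.57 [-0.12  0.   -0.24]
```

{"method": "jog_arm", "body": {
  "increments": [
    [0.004, 0, 0, 0, 0, 0],
    [0.004, 0, 0, 0, 0, 0]
  ]
}}

```text
t: 6.58
tcp_pos: [0.6189, 0.0906, 0.067]
tcp_rot: [[0.449, 0.148, 0.881], [-0.067, 0.989, -0.132], [-0.891, 0.0, 0.454]]
contact_force: [-0.9, -0.3, -0.1]
finger_gap: -0.0003
```

```bash
python3 f.py 3
```

```text
t 6.825 depth past nominal mm 6.63 push N 0.05 +- 0.56 [0.13 0.1  0.12]
```

{"method": "jog_arm", "body": {
  "increments": [
    [0.004, 0, 0, 0, 0, 0],
    [0.004, 0, 0, 0, 0, 0]
  ]
}}

```text
t: 7.08
tcp_pos: [0.6196, 0.0905, 0.0655]
tcp_rot: [[0.449, 0.148, 0.881], [-0.067, 0.989, -0.132], [-0.891, 0.0, 0.454]]
contact_force: [0.0, 0.3, -0.3]
finger_gap: -0.0001
```

```bash
python3 f.py 3
```

```text
t 7.325 depth past nominal mm 8.23 push N -0.12 +- 0.33 [ 0.1  -0.16 -0.07]
```

{"method": "jog_arm", "body": {
  "increments": [
    [0.004, 0, 0, 0, 0, 0],
    [0.004, 0, 0, 0, 0, 0]
  ]
}}

```text
t: 7.58
tcp_pos: [0.6204, 0.0904, 0.0641]
tcp_rot: [[0.449, 0.148, 0.881], [-0.067, 0.989, -0.132], [-0.891, 0.0, 0.454]]
contact_force: [0.8, 0.6, -0.1]
finger_gap: 0.0004
```

```bash
python3 f.py 3
```

```text
t 7.825 depth past nominal mm 9.82 push N 0.16 +- 0.58 [-0.06 -0.15  0.17]
```

{"method": "jog_arm", "body": {
  "increments": [
    [0.004, 0, 0, 0, 0, 0],
    [0.004, 0, 0, 0, 0, 0]
  ]
}}

```text
t: 8.07
tcp_pos: [0.6211, 0.0903, 0.0627]
tcp_rot: [[0.449, 0.148, 0.881], [-0.067, 0.989, -0.132], [-0.891, 0.0, 0.454]]
contact_force: [-0.5, -0.3, -0.1]
finger_gap: 0.0
```

```bash
python3 f.py 3
```

```text
t 8.325 depth past nominal mm 11.41 push N -0.12 +- 0.63 [-0.01 -0.14 -0.13]
```

{"method": "jog_arm", "body": {
  "increments": [
    [0.004, 0, 0, 0, 0, 0],
    [0.004, 0, 0, 0, 0, 0]
  ]
}}

```text
t: 8.57
tcp_pos: [0.6218, 0.0901, 0.0613]
tcp_rot: [[0.449, 0.148, 0.881], [-0.067, 0.989, -0.132], [-0.891, 0.0, 0.454]]
contact_force: [0.7, -0.2, -0.1]
finger_gap: -0.0001
```

```bash
python3 f.py 3; python3 - <<'E'
from h import *
from cell import eyes
for n in("scene","top"):
    p,d=eyes.grab_frame(n); cv2.imwrite(f"pics/{n}2.png",p[:,:,::-1])
crop("pics/scene2.png",250,190,100,80,7,"pics/c1.png");crop("pics/top2.png",180,120,100,80,7,"pics/c2.png")
E
```

```text
t 8.825 depth past nominal mm 13.0 push N 0.27 +- 0.35 [-0.1  -0.38  0.28]
```

View pics/c1.png

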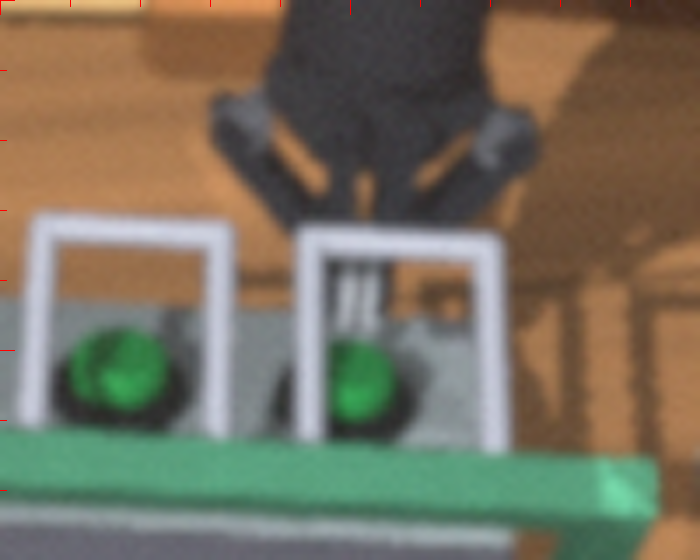

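View pics/c2.png

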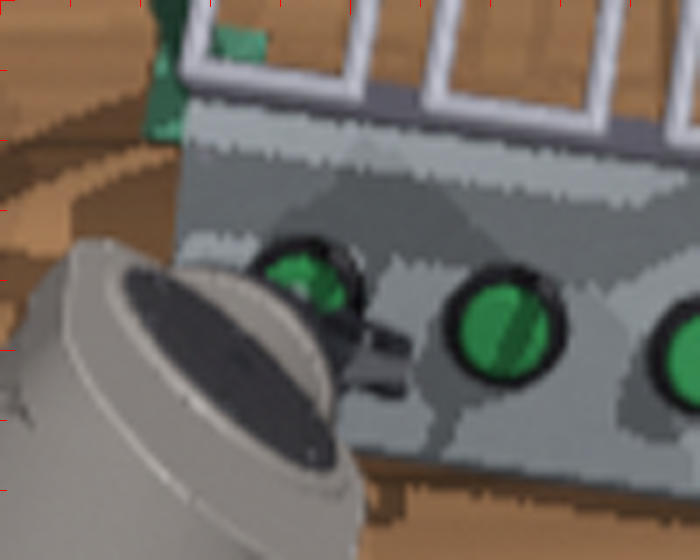

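```bash
python3 - <<'E'
from h import *
from cell import status
s=status.observe()
A=np.array([.61111,.09199,.08315]);Bq=np.array(s["tcp_pos"])
for q in(A,Bq):
    for n,o in(("scene",(250,190)),("top",(180,120))): print(n,pj(n,q).round(1),((pj(n,q)-o)*7).round(0))
print(tri([("scene",(250+357/7,190+335/7)),("top",(180+303/7,120+292/7))]),Bq)
d=np.load("pics/top1.npy");P=cloud("top",d)
print((P[160:166,216:228,2]*1e3).astype(int))
for n,k in(("top",1),("scene",1)):
  P=cloud(n,np.load(f"pics/{n}{k}.npy"))
  if n=="scene":
    print((P[222:250,301,:]*1e3).astype(int))
E
python3 - <<'E'
import sys;sys.path.insert(0,'.')
E
python3 -c "
from h import *
crop('pics/scene2.png',285,215,35,40,18,'pics/c3.png')
crop('pics/top2.png',205,145,40,40,15,'pics/c4.png')"
```

```text
scene [298.9 238.7] [342. 341.]
top [220.6 162.9] [284. 300.]
scene [298.1 245.6] [336. 389.]
top [221.9 161.7] [293. 292.]
(array([0.61288927, 0.08982252, 0.09232425]), [np.float64(6.619212031068812), np.float64(6.619212031068737)]) [0.62182893 0.09019661 0.06143988]
[[253  73  74  76  76  76  75  77  78  72  75  74]
 [304 257 251  72  72  72  72  73  74  78  75  78]
 [310 305 259 252 137 134  72  73  74  76  74  76]
 [318 310 311 259 252 136 126  73  74  71  73  71]
 [320 320 313 310 303 252 162 137  71  72  70  72]
 [326 319 319 316 307 257 247 135 169 176 171 170]]
[[ 591   94  143]
 [ 643   75  242]
 [ 645   74  242]
 [1064  -83 1083]
 [ 650   74  241]
 [ 598   94  128]
 [ 601   94  129]
 [ 603   94  126]
 [ 545  117    0]
 [ 547  117   -2]
 [ 551  116   -2]
 [ 555  115    0]
 [ 557  115   -1]
 [ 573  110   25]
 [ 578  108   29]
 [ 581  108   28]
 [ 585  107   29]
 [ 604  100   65]
 [ 609   99   70]
 [ 612   99   69]
 [ 617   97   74]
 [ 620   97   74]
 [ 624   96   76]
 [ 628   95   78]
 [ 631   95   78]
 [ 633   94   77]
 [ 635   94   75]
 [ 636   95   70]]
```

View pics/c3.png

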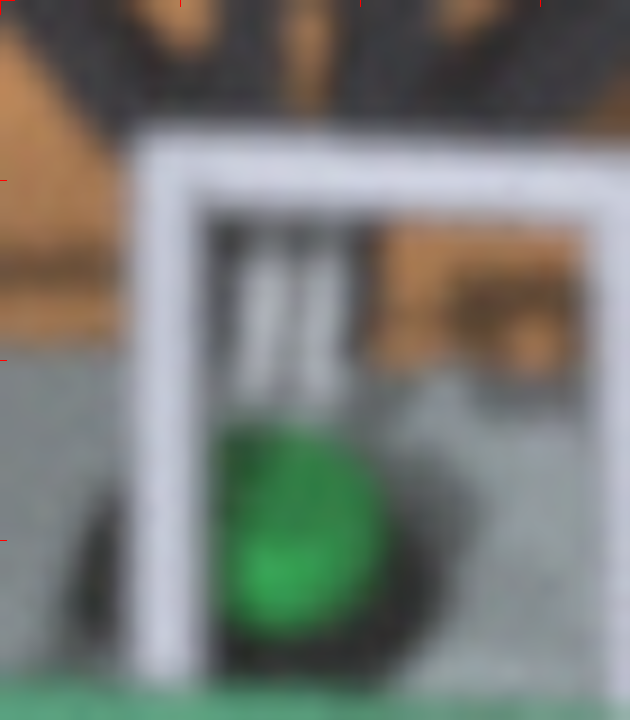

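View pics/c4.png

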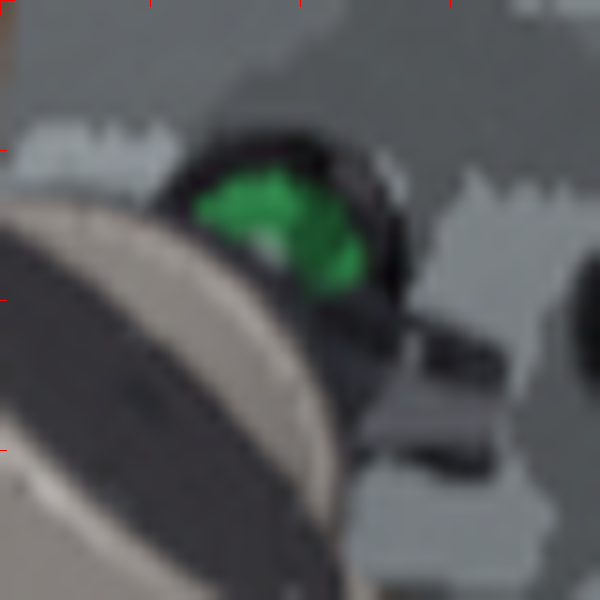

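```bash
python3 - <<'E'
from h import *
from cell import status,eyes
s=status.observe();p0=np.array(s["tcp_pos"]);print(p0,s["finger_gap"],s["q"])
for n in("scene","top"):
    p,d=eyes.grab_frame(n);np.save(f"pics/{n}3.npy",d);P=cloud(n,d)
    q=P.reshape(-1,3)-p0
    l=q@RP
    m=(abs(l[:,1])<.03)&(abs(l[:,2])<.025)&(l[:,0]<.05)&(l[:,0]>-.15)
    h,e=np.histogram(l[m,0]*1e3,bins=np.arange(-150,51,5));print(n,[(int(a),int(b)) for a,b in zip(e,h) if b])
    if n=="scene":
        for c in (299,300,302): print(c,[(r,*(P[r,c]*1e3).astype(int)) for r in range(228,256,2)])
    else:
        print((P[155:170,214:236,2]*1e3).astype(int))
E
```

```text
[0.62182893 0.09019661 0.06143988] -0.00017910385939910628 [-43.624264    21.31505011  25.39869508 127.55795434  24.33635016
  10.26355273  36.72168305]
scene [(-150, 44), (-145, 48), (-140, 41), (-135, 37), (-130, 29), (-125, 33), (-120, 28), (-115, 23), (-110, 16), (-105, 14), (-100, 25), (-95, 55), (-90, 26), (-85, 3), (-80, 2), (-75, 10), (-70, 14), (-65, 14), (-60, 16), (-55, 13), (-50, 12), (-45, 9), (-40, 7), (-20, 4), (-15, 63), (-10, 16), (-5, 27), (0, 48), (5, 30), (10, 12)]
299 [(228, np.int64(598), np.int64(90), np.int64(123)), (230, np.int64(604), np.int64(89), np.int64(123)), (232, np.int64(607), np.int64(89), np.int64(118)), (234, np.int64(608), np.int64(89), np.int64(108)), (236, np.int64(611), np.int64(90), np.int64(101)), (238, np.int64(586), np.int64(101), np.int64(33)), (240, np.int64(609), np.int64(93), np.int64(70)), (242, np.int64(614), np.int64(93), np.int64(68)), (244, np.int64(625), np.int64(90), np.int64(81)), (246, np.int64(630), np.int64(89), np.int64(77)), (248, np.int64(635), np.int64(89), np.int64(75)), (250, np.int64(637), np.int64(89), np.int64(68)),
[... 2720 characters left out ...]
 53   56]
 [ 327  323  317  312  305  298  299  292  286  277  226   72  149  152
   149  149  147   58   50   53   50   53]
 [ 337  330  324  319  314  306  297  300  292  284  233  224  149  153
   155  159  160  160  157  157   48   53]
 [ 386  337  329  324  320  310  306  299  297  290  284  227  147  146
   154  160  166  168  172  168  167  164]
 [ 395  385  336  332  325  317  310  303  295  295  282  277  221  187
   146  162  164  174  180  174  183  179]
 [ 402  395  385  335  329  322  316  310  300  294  292  281  227  198
   199  192  164  174  176  176  179  181]
 [ 407  399  393  387  335  328  319  310  305  294  292  288  279  206
   199  199  193  174  174  172  177  182]]
```

{"method": "jog_arm", "body": {
  "increments": [
    [0.01, 0, 0, 0, 0, 0],
    [0.02, 0, 0, 0, 0, 0],
    [0.03, 0, 0, 0, 0, 0],
    [0.04, 0, 0, 0, 0, 0],
    [0.045, 0, 0, 0, 0, 0],
    [0.045, 0, 0, 0, 0, 0]
  ]
}}

```text
t: 9.78
tcp_pos: [0.6299, 0.0887, 0.0452]
tcp_rot: [[0.449, 0.148, 0.881], [-0.067, 0.989, -0.132], [-0.891, 0.0, 0.454]]
contact_force: [0.0, -0.2, 0.0]
finger_gap: -0.0002
```

```bash
python3 f.py 3; python3 - <<'E'
from h import *
from cell import eyes,status
s=status.observe();p0=np.array(s["tcp_pos"])
p,d=eyes.grab_frame("scene"); cv2.imwrite(f"pics/scene4.png",p[:,:,::-1]);P=cloud("scene",d)
for c in (299,301): print(c,[(r,*(P[r,c]*1e3).astype(int).tolist()) for r in range(232,254,1)])
crop('pics/scene4.png',285,215,35,40,18,'pics/c5.png')
E
```

```text
t 10.025 depth past nominal mm 30.94 push N -0.15 +- 0.56 [ 0.23  0.15 -0.07]
299 [(232, 606, 89, 116), (233, 608, 89, 113), (234, 610, 89, 111), (235, 611, 89, 108), (236, 612, 89, 103), (237, 614, 89, 101), (238, 615, 90, 97), (239, 618, 89, 97), (240, 620, 89, 96), (241, 622, 89, 94), (242, 623, 89, 88), (243, 620, 91, 75), (244, 623, 90, 76), (245, 628, 89, 79), (246, 630, 89, 78), (247, 633, 89, 78), (248, 634, 89, 72), (249, 636, 89, 71), (250, 637, 89, 67), (251, 642, 88, 71), (252, 644, 88, 69), (253, 647, 87, 69)]
301 [(232, 607, 94, 116), (233, 608, 95, 112), (234, 611, 94, 112), (235, 614, 94, 113), (236, 615, 94, 108), (237, 617, 94, 106), (238, 615, 95, 97), (239, 618, 95, 95), (240, 619, 95, 91), (241, 620, 95, 88), (242, 623, 95, 88), (243, 620, 97, 73), (244, 623, 96, 75), (245, 629, 94, 82), (246, 631, 94, 79), (247, 1064, -83, 1083), (248, 634, 95, 73), (249, 637, 94, 72), (250, 638, 94, 68), (251, 642, 94, 71), (252, 644, 93, 69), (253, 647, 93, 68)]
```

View pics/c5.png

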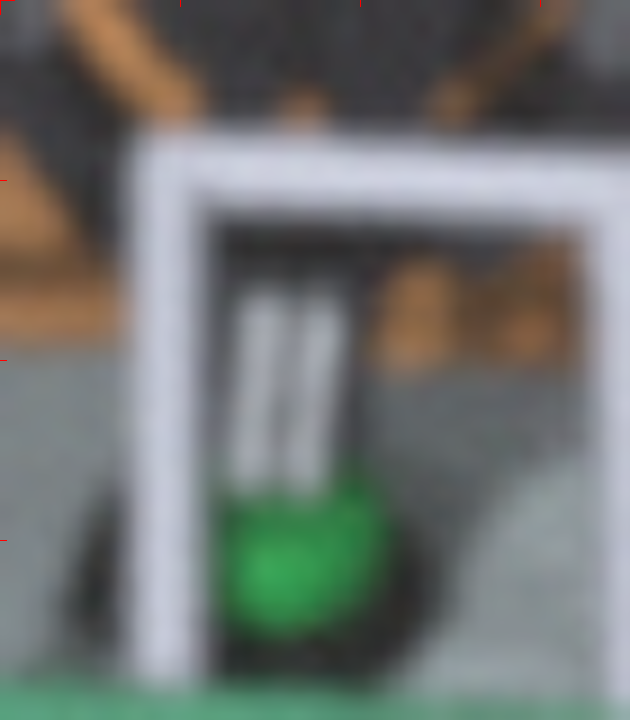

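{"method": "jog_arm", "body": {
  "increments": [
    [0.004, 0, 0, 0, 0, 0],
    [0.007, 0, 0, 0, 0, 0],
    [0.007, 0, 0, 0, 0, 0]
  ]
}}

```text
t: 10.45
tcp_pos: [0.6312, 0.0888, 0.0429]
tcp_rot: [[0.449, 0.148, 0.881], [-0.067, 0.989, -0.132], [-0.891, 0.0, 0.454]]
contact_force: [0.4, 0.9, 0.7]
finger_gap: 0.0004
```

```bash
python3 f.py 3
```

```text
t 10.7 depth past nominal mm 33.69 push N 0.14 +- 0.43 [-0.28 -0.11  0.02]
```

{"method": "jog_arm", "body": {
  "increments": [
    [0.004, 0, 0, 0, 0, 0],
    [0.004, 0, 0, 0, 0, 0]
  ]
}}

```text
t: 10.95
tcp_pos: [0.6319, 0.0888, 0.0415]
tcp_rot: [[0.449, 0.148, 0.881], [-0.067, 0.989, -0.132], [-0.891, 0.0, 0.454]]
contact_force: [0.5, 0.2, 0.0]
finger_gap: -0.0002
```

```bash
python3 f.py 3
```

```text
t 11.2 depth past nominal mm 35.28 push N 0.18 +- 0.5 [-0.05 -0.11  0.18]
```

{"method": "jog_arm", "body": {
  "increments": [
    [0.004, 0, 0, 0, 0, 0],
    [0.004, 0, 0, 0, 0, 0]
  ]
}}

```text
t: 11.45
tcp_pos: [0.6326, 0.0886, 0.0401]
tcp_rot: [[0.449, 0.148, 0.881], [-0.067, 0.989, -0.132], [-0.891, 0.0, 0.454]]
contact_force: [0.7, -0.0, 0.6]
finger_gap: -0.0003
```

```bash
python3 f.py 3
```

```text
t 11.7 depth past nominal mm 36.88 push N 0.09 +- 0.22 [-0.12  0.09  0.04]
```

{"method": "jog_arm", "body": {
  "increments": [
    [0.004, 0, 0, 0, 0, 0],
    [0.004, 0, 0, 0, 0, 0]
  ]
}}

```text
t: 11.95
tcp_pos: [0.6334, 0.0885, 0.0387]
tcp_rot: [[0.449, 0.148, 0.881], [-0.067, 0.989, -0.132], [-0.891, 0.0, 0.454]]
contact_force: [-1.6, 0.2, 1.8]
finger_gap: -0.0001
```

```bash
python3 f.py 3
```

```text
t 12.2 depth past nominal mm 38.45 push N 1.51 +- 0.17 [-0.73  0.07  1.32]
```

{"method": "jog_arm", "body": {
  "increments": [
    [0.004, 0, 0, 0, 0, 0],
    [0.004, 0, 0, 0, 0, 0]
  ]
}}

```text
t: 12.45
tcp_pos: [0.6341, 0.0885, 0.0373]
tcp_rot: [[0.449, 0.148, 0.881], [-0.067, 0.989, -0.132], [-0.891, 0.001, 0.454]]
contact_force: [-0.5, -0.7, 1.8]
finger_gap: -0.0002
```

```bash
python3 f.py 3
```

```text
t 12.7 depth past nominal mm 40.04 push N 1.58 +- 0.42 [-0.71 -0.09  1.42]
```

{"method": "jog_arm", "body": {
  "increments": [
    [0.004, 0, 0, 0, 0, 0],
    [0.004, 0, 0, 0, 0, 0]
  ]
}}

```text
t: 12.95
tcp_pos: [0.6348, 0.0883, 0.0359]
tcp_rot: [[0.449, 0.148, 0.881], [-0.067, 0.989, -0.132], [-0.891, 0.0, 0.454]]
contact_force: [-0.4, 0.7, 2.1]
finger_gap: -0.0002
```

```bash
python3 f.py 3
```

```text
t 13.2 depth past nominal mm 41.63 push N 2.36 +- 0.44 [-1.26 -0.03  2.01]
```

{"method": "jog_arm", "body": {
  "increments": [
    [0.004, 0, 0, 0, 0, 0],
    [0.007, 0, 0, 0, 0, 0],
    [0.007, 0, 0, 0, 0, 0]
  ]
}}

```text
t: 13.58
tcp_pos: [0.6361, 0.0882, 0.0334]
tcp_rot: [[0.449, 0.148, 0.881], [-0.067, 0.989, -0.132], [-0.891, 0.001, 0.454]]
contact_force: [-0.6, 1.3, 3.2]
finger_gap: 0.0
```

```bash
python3 f.py 3
```

```text
t 13.825 depth past nominal mm 44.41 push N 2.66 +- 0.48 [-1.52 -0.3   2.24]
```

{"method": "jog_arm", "body": {
  "increments": [
    [-0.025, 0, 0, 0, 0, 0],
    [-0.05, 0, 0, 0, 0, 0],
    [-0.05, -0.12, 0, 0, 0, 0],
    [-0.05, -0.225, 0, 0, 0, 0],
    [-0.05, -0.225, 0, 0, 0, 0],
    [-0.03, -0.225, 0, 0, 0, 0],
    [-0.023, -0.225, 0, 0, 0, 0],
    [-0.023, -0.225, 0, 0, 0, 0]
  ]
}}

```text
t: 14.82
tcp_pos: [0.6186, 0.0003, 0.0417]
tcp_rot: [[0.449, 0.147, 0.881], [-0.067, 0.989, -0.132], [-0.891, 0.001, 0.454]]
contact_force: [-0.8, -0.0, 0.2]
finger_gap: -0.0003
```

```bash
python3 f.py 2
```

```text
t 15.075 depth past nominal mm 35.3 push N -0.15 +- 0.67 [ 0.23  0.06 -0.06]
```

{"method": "jog_arm", "body": {
  "increments": [
    [0.005, 0, 0, 0, 0, 0],
    [0.005, 0, 0, 0, 0, 0]
  ]
}}

```text
t: 15.32
tcp_pos: [0.6196, 0.0002, 0.04]
tcp_rot: [[0.45, 0.147, 0.881], [-0.066, 0.989, -0.131], [-0.891, 0.001, 0.455]]
contact_force: [0.0, 0.4, 2.0]
finger_gap: -0.0001
```

```bash
python3 f.py 2
```

```text
t 15.575 depth past nominal mm 37.31 push N 1.01 +- 0.26 [0.06 0.86 1.1 ]
```

{"method": "jog_arm", "body": {
  "increments": [
    [0.005, 0, 0, 0, 0, 0],
    [0.005, 0, 0, 0, 0, 0]
  ]
}}

```text
t: 15.82
tcp_pos: [0.6205, -0.0001, 0.0382]
tcp_rot: [[0.45, 0.147, 0.881], [-0.066, 0.989, -0.132], [-0.891, 0.001, 0.455]]
contact_force: [-1.3, 0.5, 3.3]
finger_gap: -0.0
```

```bash
python3 f.py 2
```

```text
t 16.075 depth past nominal mm 39.3 push N 3.49 +- 0.42 [-1.39  0.29  3.19]
```

{"method": "jog_arm", "body": {
  "increments": [
    [0.004, 0, 0, 0, 0, 0],
    [0.004, 0, 0, 0, 0, 0]
  ]
}}

```text
t: 16.32
tcp_pos: [0.6212, -0.0002, 0.0368]
tcp_rot: [[0.45, 0.147, 0.881], [-0.067, 0.989, -0.132], [-0.891, 0.001, 0.455]]
contact_force: [-1.3, 1.1, 3.0]
finger_gap: 0.0002
```

```bash
python3 f.py 2
```

```text
t 16.575 depth past nominal mm 40.9 push N 2.92 +- 0.48 [-1.1   0.43  2.69]
```

{"method": "jog_arm", "body": {
  "increments": [
    [0.004, 0, 0, 0, 0, 0],
    [0.004, 0, 0, 0, 0, 0]
  ]
}}

```text
t: 16.82
tcp_pos: [0.6219, -0.0003, 0.0353]
tcp_rot: [[0.45, 0.147, 0.881], [-0.067, 0.989, -0.132], [-0.891, 0.001, 0.455]]
contact_force: [0.6, 0.8, 1.6]
finger_gap: 0.0
```

```bash
python3 f.py 2
```

```text
t 17.075 depth past nominal mm 42.52 push N 1.57 +- 0.55 [-0.83  1.02  1.27]
```

{"method": "jog_arm", "body": {
  "increments": [
    [0.004, 0, 0, 0, 0, 0],
    [0.004, 0, 0, 0, 0, 0]
  ]
}}

```text
t: 17.32
tcp_pos: [0.6225, -0.0005, 0.0339]
tcp_rot: [[0.45, 0.148, 0.881], [-0.067, 0.989, -0.132], [-0.891, 0.001, 0.454]]
contact_force: [0.3, 0.2, 0.1]
finger_gap: 0.0
```

```bash
python3 f.py 2; python3 - <<'E'
from h import *
from cell import status
s=status.observe()
g=np.array([.5217,.326,.170])
print(row(np.array(s["tcp_pos"])-.15*D,RP,s))
R=RD(-20)
for z in(.33,.25): print(z,row([g[0],g[1],z],R,s))
E
```

```text
t 17.575 depth past nominal mm 44.12 push N 0.17 +- 0.31 [0.21 0.26 0.28]
[-0.375, 0.0002, 0.0002, -0.0, 0.0007, -0.0007]
0.33 [-0.8268, 0.7704, 0.007, 0.251, 0.5986, -0.061]
0.25 [-0.6487, 0.7703, -0.0839, 0.251, 0.5986, -0.061]
```

{"method": "jog_arm", "body": {
  "increments": [
    [-0.1, 0, 0, 0, 0, 0],
    [-0.25, 0, 0, 0, 0, 0],
    [-0.4, 0, 0, 0, 0, 0],
    [-0.5, 0.1, 0, 0, 0, 0],
    [-0.6, 0.22, 0, 0.05, 0.12, -0.01],
    [-0.65, 0.34, 0, 0.1, 0.25, -0.02],
    [-0.72, 0.48, 0, 0.15, 0.36, -0.03],
    [-0.78, 0.6, 0, 0.2, 0.48, -0.05],
    [-0.8, 0.7, 0, 0.251, 0.5986, -0.061],
    [-0.78, 0.77, -0.02, 0.251, 0.5986, -0.061],
    [-0.65, 0.77, -0.084, 0.251, 0.5986, -0.061],
    [-0.65, 0.77, -0.084, 0.251, 0.5986, -0.061],
    [-0.65, 0.77, -0.084, 0.251, 0.5986, -0.061]
  ],
  "grip": 1
}}

```text
t: 19.2
tcp_pos: [0.522, 0.326, 0.2523]
tcp_rot: [[0.001, 0.343, 0.94], [0.001, 0.94, -0.343], [-1.0, 0.001, 0.001]]
contact_force: [-1.0, -0.8, 0.5]
finger_gap: 0.0858
```

```bash
cat > look.py <<'E'
from h import *
from cell import status,eyes
import sys
k=sys.argv[1];s=status.observe();p=np.array(s["tcp_pos"]);R=np.array(s["tcp_rot"])
print(s["t"],p.round(4),R.round(3).tolist(),np.round(s["contact_force"],2),round(s["finger_gap"],4))
for n in("scene","top"):
    im,d=eyes.grab_frame(n); cv2.imwrite(f"pics/{n}_{k}.png",im[:,:,::-1]);np.save(f"pics/{n}_{k}.npy",d); print(n,"tcp px",pj(n,p).round(1),"tip px",pj(n,p-.04*R[:,0]).round(1))
E
python3 look.py h1; python3 -c "
from h import *
crop('pics/scene_h1.png',330,120,90,90,8,'pics/d1.png')
crop('pics/top_h1.png',90,140,90,90,8,'pics/d2.png')"
```

```text
19.2 [0.522  0.326  0.2523] [[0.001, 0.343, 0.94], [0.001, 0.94, -0.343], [-1.0, 0.001, 0.001]] [-0.98 -0.76  0.55] 0.0858
scene tcp px [391.1 170.4] tip px [396.  161.1]
top tcp px [118.9 176.9] tip px [112.6 172.5]
```

View pics/d1.png

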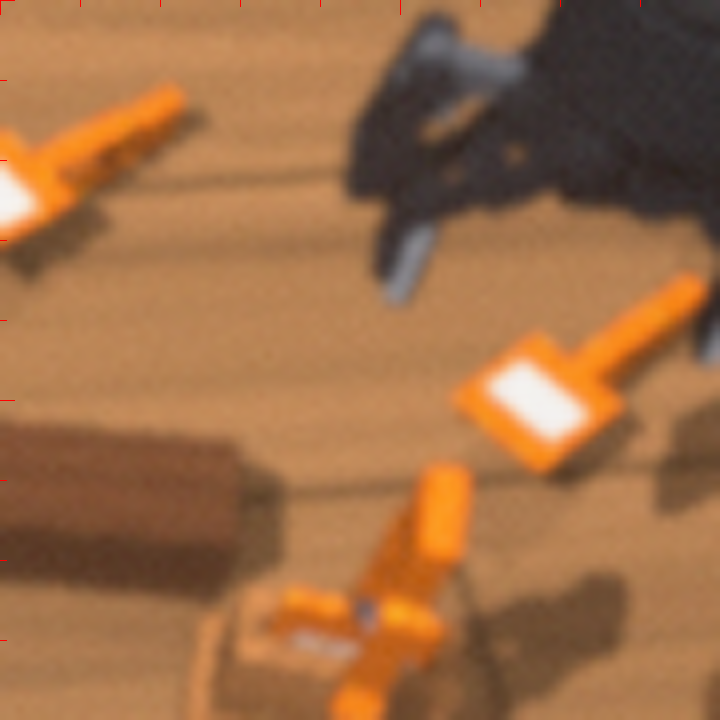

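View pics/d2.png

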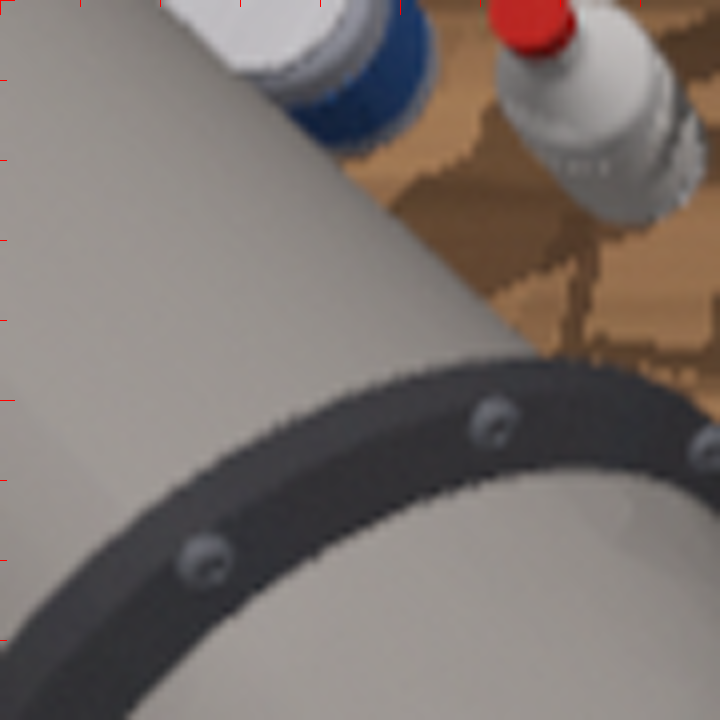

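```bash
python3 - <<'E'
from h import *
P=cloud("scene",np.load("pics/scene_h1.npy"))
R=RD(-20)
p=np.array([.522,.326,.2523])
l=((P-p)@R)*1e3
for (u0,u1,v0,v1) in((376,386,148,160),(414,424,156,168)):
    for v in range(v0,v1): print(v,[tuple(l[v,u].astype(int).tolist()) if abs(l[v,u,0])<120 else 0 for u in range(u0,u1,2)])
    print()
E
```

```text
148 [0, (-77, -53, 2), (-85, -50, 7), (-95, -48, 15), (-94, -43, 13)]
149 [0, (-78, -53, 6), (-80, -49, 6), (-88, -46, 12), (-86, -41, 9)]
150 [0, (-77, -53, 8), (-76, -48, 6), (-85, -45, 13), (-86, -41, 12)]
151 [0, (-73, -52, 8), (-76, -48, 9), (-80, -44, 11), 0]
152 [0, (-70, -51, 8), (-71, -46, 7), (-78, -43, 12), 0]
153 [0, (-63, -49, 5), (-70, -46, 10), (-74, -42, 12), 0]
154 [0, (-62, -49, 7), (-66, -45, 10), (-68, -41, 10), 0]
155 [0, (-59, -48, 8), (-63, -44, 10), (-67, -40, 12), 0]
156 [0, (-50, -46, 3), (-63, -44, 13), 0, 0]
157 [0, (-55, -47, 11), (-56, -42, 10), 0, 0]
158 [0, 0, (-53, -41, 11), 0, 0]
159 [0, 0, 0, 0, 0]

156 [0, 0, 0, (-76, 45, 0), (-89, 45, 10)]
157 [0, 0, (-59, 45, -9), (-76, 45, 3), (-87, 45, 11)]
158 [0, 0, (-62, 45, -4), (-76, 45, 5), (-85, 46, 12)]
159 [0, 0, (-61, 45, -2), (-79, 44, 11), (-81, 48, 12)]
160 [0, 0, (-62, 45, 2), (-79, 44, 14), (-79, 49, 13)]
161 [0, 0, (-63, 45, 5), (-70, 47, 10), (-74, 50, 12)]
162 [0, 0, (-67, 44, 11), (-69, 48, 12), (-63, 54, 5)]
163 [0, 0, (-64, 45, 12), (-64, 49, 10), (-62, 55, 8)]
164 [0, 0, (-58, 47, 10), (-61, 50, 11), (-57, 56, 7)]
165 [0, 0, (-58, 47, 13), 0, 0]
166 [0, 0, 0, 0, 0]
167 [0, 0, 0, 0, 0]
```

{"method": "jog_arm", "body": {
  "increments": [
    [0.1, 0, 0, 0, 0, 0],
    [0.2, 0, 0, 0, 0, 0],
    [0.29, 0, 0, 0, 0, 0],
    [0.335, 0, 0, 0, 0, 0],
    [0.35, 0, 0, 0, 0, 0],
    [0.353, 0, 0, 0, 0, 0],
    [0.353, 0, 0, 0, 0, 0]
  ]
}}

```text
t: 20.18
tcp_pos: [0.5232, 0.3268, 0.1129]
tcp_rot: [[0.004, 0.343, 0.939], [0.002, 0.939, -0.343], [-1.0, 0.003, 0.003]]
contact_force: [-0.5, -0.5, 0.6]
finger_gap: 0.0853
```

```bash
python3 look.py h2; python3 -c "
from h import *
crop('pics/scene_h2.png',340,130,80,90,8,'pics/d3.png')"
```

```text
20.175 [0.5232 0.3268 0.1129] [[0.004, 0.343, 0.939], [0.002, 0.939, -0.343], [-1.0, 0.003, 0.003]] [-0.55 -0.46  0.58] 0.0853
scene tcp px [376.9 198.9] tip px [380.7 191.4]
top tcp px [136.8 189.3] tip px [132.2 186.1]
```

View pics/d3.png

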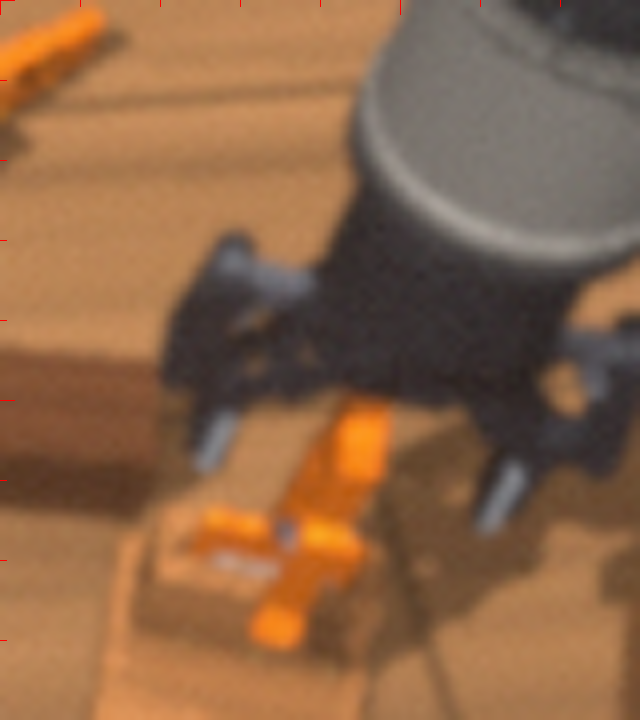

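{"method": "jog_arm", "body": {
  "increments": [
    [0.004, 0, -0.003, 0, 0, 0],
    [0.004, 0, -0.003, 0, 0, 0],
    [0.004, 0, -0.003, 0, 0, 0],
    [0.004, 0, -0.003, 0, 0, 0],
    [0.004, 0, -0.003, 0, 0, 0],
    [0.004, 0, -0.003, 0, 0, 0],
    [0.004, 0, -0.003, 0, 0, 0],
    [0.004, 0, -0.003, 0, 0, 0]
  ],
  "grip": -1
}}

```text
t: 21.28
tcp_pos: [0.522, 0.3271, 0.1111]
tcp_rot: [[0.004, 0.343, 0.939], [0.002, 0.939, -0.343], [-1.0, 0.003, 0.003]]
contact_force: [-0.5, -0.1, 2.0]
finger_gap: 0.015
```

```bash
python3 look.py h3; python3 -c "
from h import *
crop('pics/scene_h3.png',340,130,80,90,8,'pics/d4.png')"
```

```text
21.275 [0.522  0.3271 0.1111] [[0.004, 0.343, 0.939], [0.002, 0.939, -0.343], [-1.0, 0.003, 0.003]] [-0.54 -0.15  1.97] 0.015
scene tcp px [376.7 198.8] tip px [380.5 191.4]
top tcp px [136.9 189.9] tip px [132.2 186.7]
```

View pics/d4.png

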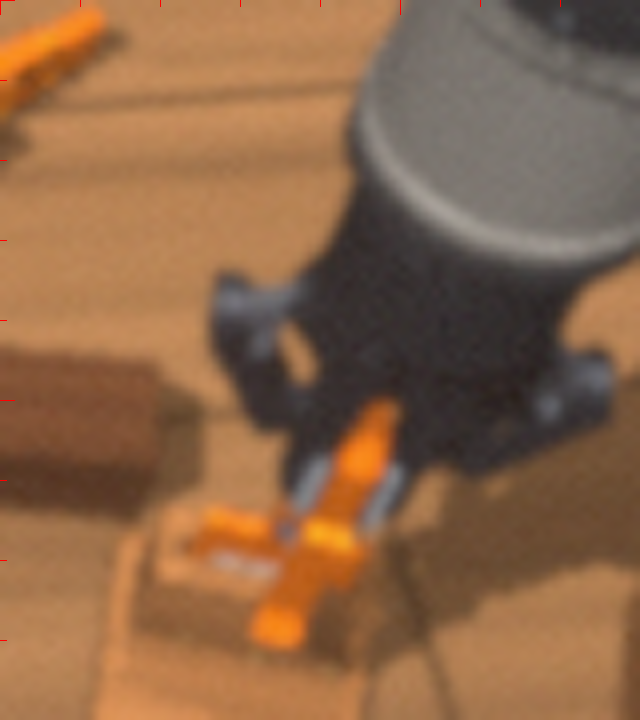

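{"method": "jog_arm", "body": {
  "increments": [
    [-0.03, 0, 0, 0, 0, 0],
    [-0.07, 0, 0, 0, 0, 0],
    [-0.12, 0, 0, 0, 0, 0],
    [-0.18, 0, 0, 0, 0, 0],
    [-0.28, 0, 0, 0, 0, 0],
    [-0.4, 0, 0, 0, 0, 0],
    [-0.52, 0, 0, 0, 0, 0],
    [-0.64, 0, 0, 0, 0, 0],
    [-0.7, 0, 0, 0, 0, 0],
    [-0.7, 0, 0, 0, 0, 0]
  ]
}}

```text
t: 22.62
tcp_pos: [0.5209, 0.3272, 0.3943]
tcp_rot: [[0.007, 0.342, 0.94], [0.004, 0.94, -0.342], [-1.0, 0.006, 0.005]]
contact_force: [0.2, -0.3, -1.4]
finger_gap: 0.0158
```

```bash
python3 look.py h4; python3 -c "
from h import *
from cell import status
print(status.observe()['q'])
print(row([.6343,-.004,.39],RD(-8.5)))"
```

```text
22.625 [0.5209 0.3272 0.3943] [[0.007, 0.342, 0.94], [0.004, 0.94, -0.342], [-1.0, 0.006, 0.005]] [ 0.22 -0.3  -1.38] 0.0158
scene tcp px [410.4 133.8] tip px [416.6 121.6]
top tcp px [ 92.8 159.5] tip px [ 83.9 153.3]
[-11.08153542  15.34212469 -34.58888483  82.5363723    8.76031433
  84.5553192   24.46416083]
[0.0028, -0.6788, 0.5502, -0.2562, 0.0043, -0.0037]
```

View pics/scene_h4.png

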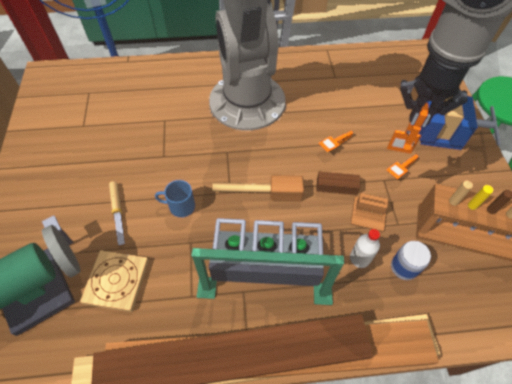

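{"method": "jog_arm", "body": {
  "increments": [
    [0, -0.09, 0.07, -0.03, 0, 0],
    [0, -0.18, 0.15, -0.07, 0, 0],
    [0, -0.28, 0.23, -0.11, 0, 0],
    [0, -0.38, 0.31, -0.15, 0, 0],
    [0, -0.48, 0.39, -0.2, 0, 0],
    [0, -0.57, 0.46, -0.24, 0, 0],
    [0, -0.64, 0.52, -0.256, 0.004, -0.004],
    [0.003, -0.679, 0.55, -0.256, 0.004, -0.004],
    [0.003, -0.679, 0.55, -0.256, 0.004, -0.004],
    [0.003, -0.679, 0.55, -0.256, 0.004, -0.004]
  ]
}}

```text
t: 23.98
tcp_pos: [0.6338, -0.0023, 0.3898]
tcp_rot: [[-0.0, 0.146, 0.989], [0.0, 0.989, -0.146], [-1.0, 0.0, -0.0]]
contact_force: [0.1, -0.7, -1.2]
finger_gap: 0.0158
```

```bash
python3 look.py h5; python3 -c "
from h import *
from cell import status
print(status.observe()['q'])
print(row([.6343,-.004,.29],RD(-8.5)))
crop('pics/scene_h5.png',200,160,130,120,6,'pics/e1.png')
crop('pics/top_h5.png',190,90,140,110,5,'pics/e2.png')"
```

```text
23.975 [ 0.6338 -0.0023  0.3898] [[-0.0, 0.146, 0.989], [0.0, 0.989, -0.146], [-1.0, 0.0, -0.0]] [ 0.1  -0.71 -1.2 ] 0.0158
scene tcp px [270.5 188.9] tip px [271.4 178.1]
top tcp px [251.5 109.9] tip px [251.4 101.2]
[ 14.20293209  16.45825599 -26.07005915  80.29054449   7.18171578
  84.8681991   70.03065373]
[0.2501, -0.0039, 0.0016, 0.0024, 0.0004, -0.0001]
```

View pics/e1.png

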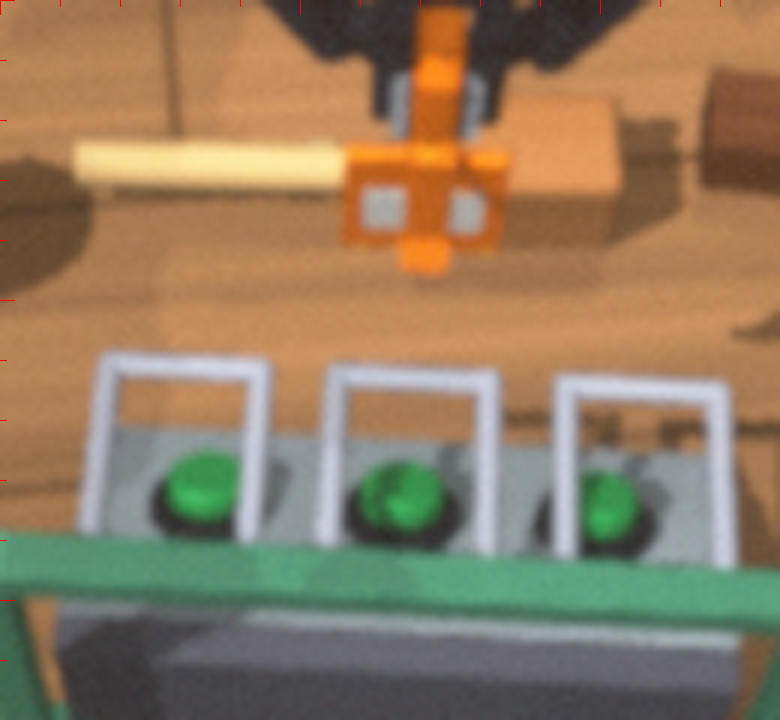

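View pics/e2.png

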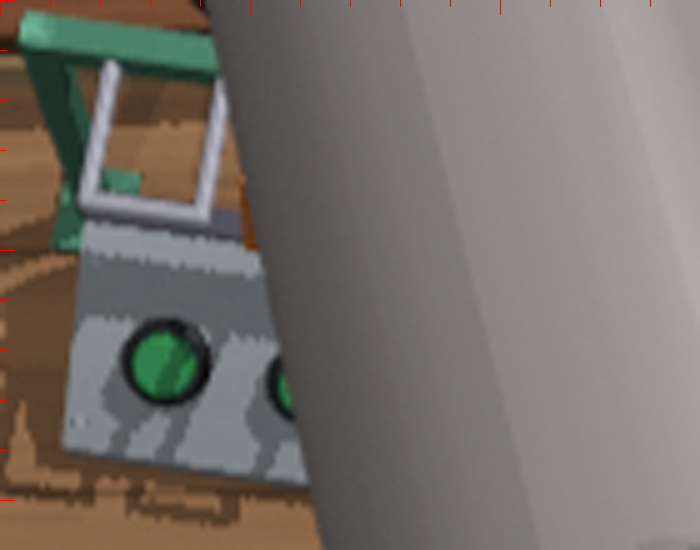

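{"method": "jog_arm", "body": {
  "increments": [
    [0.08, -0.004, 0.0016, 0.002, 0, 0],
    [0.16, -0.004, 0.0016, 0.002, 0, 0],
    [0.22, -0.004, 0.0016, 0.002, 0, 0],
    [0.25, -0.004, 0.0016, 0.002, 0, 0],
    [0.25, -0.004, 0.0016, 0.002, 0, 0],
    [0.25, -0.004, 0.0016, 0.002, 0, 0]
  ]
}}

```text
t: 24.82
tcp_pos: [0.6348, -0.0037, 0.2912]
tcp_rot: [[0.002, 0.147, 0.989], [0.0, 0.989, -0.147], [-1.0, 0.0, 0.002]]
contact_force: [0.6, -0.3, -0.2]
finger_gap: 0.0156
```

```bash
python3 look.py h6; python3 - <<'E'
from h import *
from cell import status
print(np.round(status.observe()['q'],1))
crop('pics/scene_h6.png',220,170,90,90,8,'pics/e3.png')
P=cloud("scene",np.load("pics/scene_h6.npy"))
o=np.array([.6343,-.004,.24]);F=np.c_[X,Yd,Z]
l=((P-o)@F*1e3)
im=cv2.imread("pics/scene_h6.png");hsv=cv2.cvtColor(im,cv2.COLOR_BGR2HSV)
mk=(hsv[...,0]>3)&(hsv[...,0]<20)&(hsv[...,1]>190)&(hsv[...,2]>110)
sel=(abs(l[...,1])<45)&(abs(l[...,0])<80)&(l[...,2]>-70)&(l[...,2]<120)
for v in range(180,256,2):
    print(v,[tuple(l[v,u].astype(int).tolist()) for u in range(262,278,3) if sel[v,u]])
# bar points
m=sel&(abs(l[...,2])<12)&(abs(l[...,0])<12)&~mk; print("bar",m.sum(),np.median(l[m],0),l[m].min(0),l[m].max(0))
E
```

```text
24.825 [ 0.6348 -0.0037  0.2912] [[0.002, 0.147, 0.989], [0.0, 0.989, -0.147], [-1.0, 0.0, 0.002]] [ 0.57 -0.25 -0.23] 0.0156
scene tcp px [268.1 212.6] tip px [268.8 203.7]
top tcp px [252.3 127.7] tip px [252.3 120.8]
[ 14.6  18.7 -26.   89.3   8.4  73.9  69. ]
180 []
182 []
184 []
186 []
188 []
190 []
192 []
194 []
196 []
198 []
200 []
202 [(9, -14, 112), (13, -8, 119), (11, 10, 118), (9, 17, 114)]
204 [(8, -14, 102), (12, -8, 109), (17, -1, 119), (16, 4, 118), (13, 10, 112), (7, 17, 104)]
206 [(12, -7, 101), (16, -1, 109), (16, 4, 110), (11, 11, 102), (9, 17, 98)]
208 [(-25, -13, 25), (11, -7, 91), (15, -1, 98), (16, 5, 100), (12, 11, 94)]
210 [(-22, -13, 21), (-21, -6, 22), (15, 0, 90), (14, 5, 89), (-23, 14, 22), (-21, 21, 26)]
212 [(-23, -13, 9), (-23, -6, 10), (18, 0, 86), (18, 5, 86), (-21, 14, 15), (-23, 22, 12)]
214 [(-21, -13, 2), (-23, -5, 0), (19, 0, 78), (18, 6, 77), (-23, 15, 1), (-23, 22, 2)]
216 [(-24, -12, -11), (-23, -5, -9), (16, 0, 64), (17, 6, 67), (-23, 16, -8), (-23, 23, -6)]
218 [(-25, -12, -24), (-23, -5, -20), (17, 0, 56), (17, 7, 57), (-25, 16, -21), (-24, 23, -18)]
220 [(-28, -12, -40), (-26, -4, -36), (15, 0, 43), (16, 7, 45), (-26, 17, -34), (-26, 24, -32)]
222 [(0, -12, 1), (13, -5, 29), (15, 1, 33), (16, 7, 36), (0, 15, 5), (-2, 23, 2)]
224 [(3, -12, 0), (17, -5, 26), (15, 1, 23), (16, 8, 27), (4, 16, 3), (3, 23, 3)]
226 [(19, -5, 21), (19, 1, 22), (20, 8, 25)]
228 []
230 []
232 []
234 []
236 []
238 []
240 []
242 []
244 []
246 []
248 []
250 []
252 [(78, -9, 9), (78, -2, 10), (78, 4, 10), (77, 10, 9)]
254 []
bar 104 [ 2.67877683 11.56012929  3.18806529] [ -4.31630489 -30.9665749   -0.67950203] [11.02974798 37.43861878  6.90027636]
```

View pics/e3.png

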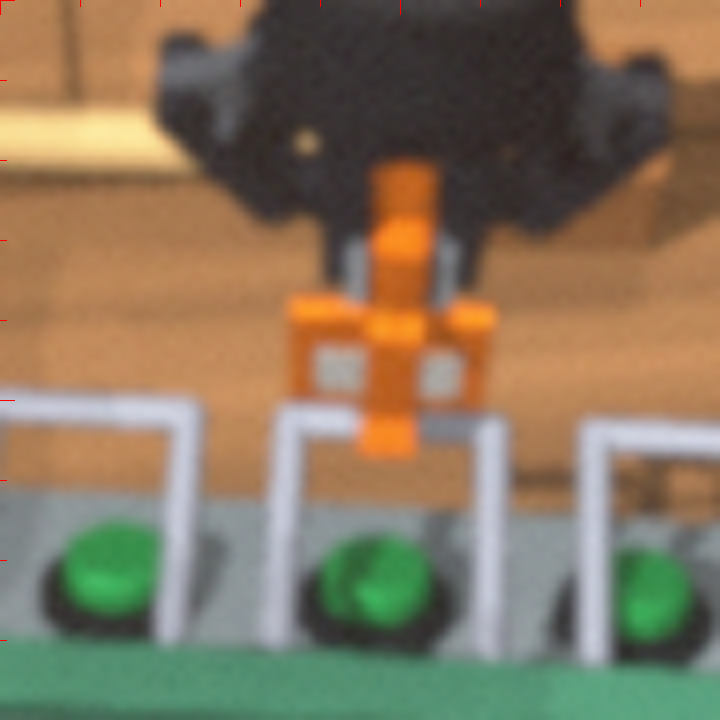

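```bash
python3 - <<'E'
from h import *
F=np.c_[X,Yd,Z]
for k,p in(("h5",[.6338,-.0023,.3898]),("h6",[.6348,-.0037,.2912])):
    P=cloud("scene",np.load(f"pics/scene_{k}.npy"));l=(P-np.array(p))@F*1e3
    im=cv2.imread(f"pics/scene_{k}.png");hsv=cv2.cvtColor(im,cv2.COLOR_BGR2HSV)
    mk=(hsv[...,0]>3)&(hsv[...,0]<20)&(hsv[...,1]>200)&(hsv[...,2]>110)
    mk=cv2.erode(mk.astype(np.uint8),np.ones((3,3)))>0
    s=mk&(abs(l[...,0])<40)&(abs(l[...,1])<40)
    print(k)
    for z in range(-110,90,10):
        m=s&(l[...,2]>z)&(l[...,2]<=z+10)
        for nm,mm in(("mid",m&(abs(l[...,1]-3)<8)),("side",m&(abs(l[...,1]-3)>=11))):
            if mm.sum()>1: print(z,nm,mm.sum(),np.median(l[mm],0).round(1))
E
```

```text
h5
-40 side 19 [-23.5 -11.1 -33.6]
-30 mid 14 [ 15.7   1.5 -23.8]
-30 side 17 [-23.8  -9.2 -28.3]
-20 mid 8 [ 14.9   0.9 -14.8]
-10 mid 3 [15.6 -0.4 -3.2]
0 mid 6 [16.5  1.2  4.5]
10 mid 7 [17.1  0.8 15.1]
20 mid 10 [17.7  1.4 24.8]
30 mid 29 [17.7  1.9 36.3]
40 mid 10 [15.1  1.5 43.9]
50 mid 11 [16.  -0.8 54. ]
60 mid 10 [16.8  0.6 65.1]
70 mid 35 [13.   1.6 79.1]
80 mid 30 [ 0.7  1.2 80.9]
h6
-40 side 3 [-23.1  21.4 -31.9]
-30 mid 4 [ 15.6   2.3 -23. ]
-30 side 9 [-22.6 -18.7 -28.7]
-20 mid 4 [ 14.8   0.9 -17.2]
-10 mid 3 [15.3  2.7 -7.2]
0 mid 4 [16.7  1.3  2.5]
10 mid 4 [16.9 -0.2 12.3]
20 mid 5 [18.7  1.5 26.3]
30 mid 15 [16.7  1.2 37.8]
40 mid 5 [15.   0.6 43.5]
50 mid 7 [16.   0.4 53.7]
60 mid 6 [16.6 -0.1 65.6]
70 mid 20 [13.7  1.2 78.8]
80 mid 17 [ 4.8  1.1 81.3]
```

{"method": "jog_arm", "body": {
  "increments": [
    [0.02, 0, 0.004, 0, 0, 0],
    [0.04, 0, 0.004, 0, 0, 0],
    [0.06, 0, 0.004, 0, 0, 0],
    [0.07, 0, 0.004, 0, 0, 0],
    [0.07, 0, 0.004, 0, 0, 0]
  ]
}}

```text
t: 25.55
tcp_pos: [0.6362, -0.0041, 0.2629]
tcp_rot: [[0.001, 0.147, 0.989], [0.0, 0.989, -0.147], [-1.0, 0.0, 0.001]]
contact_force: [-0.7, 0.9, 0.8]
finger_gap: 0.0155
```

{"method": "jog_arm", "body": {
  "increments": [
    [0.008, 0, 0, 0, 0, 0],
    [0.016, 0, 0, 0, 0, 0],
    [0.024, 0, 0, 0, 0, 0],
    [0.024, 0, 0, 0, 0, 0]
  ]
}}

```text
t: 26.05
tcp_pos: [0.6359, -0.0041, 0.2529]
tcp_rot: [[0.0, 0.147, 0.989], [0.0, 0.989, -0.147], [-1.0, 0.0, 0.0]]
contact_force: [-1.7, 0.3, -0.0]
finger_gap: 0.0156
```

```bash
python3 look.py h7; python3 -c "
from h import *
crop('pics/scene_h7.png',220,170,90,90,8,'pics/e4.png')"
```

```text
26.05 [ 0.6359 -0.0041  0.2529] [[0.0, 0.147, 0.989], [0.0, 0.989, -0.147], [-1.0, 0.0, 0.0]] [-1.7   0.33 -0.02] 0.0156
scene tcp px [267.4 220.9] tip px [268.  212.7]
top tcp px [252.5 133.3] tip px [252.5 127. ]
```

View pics/e4.png

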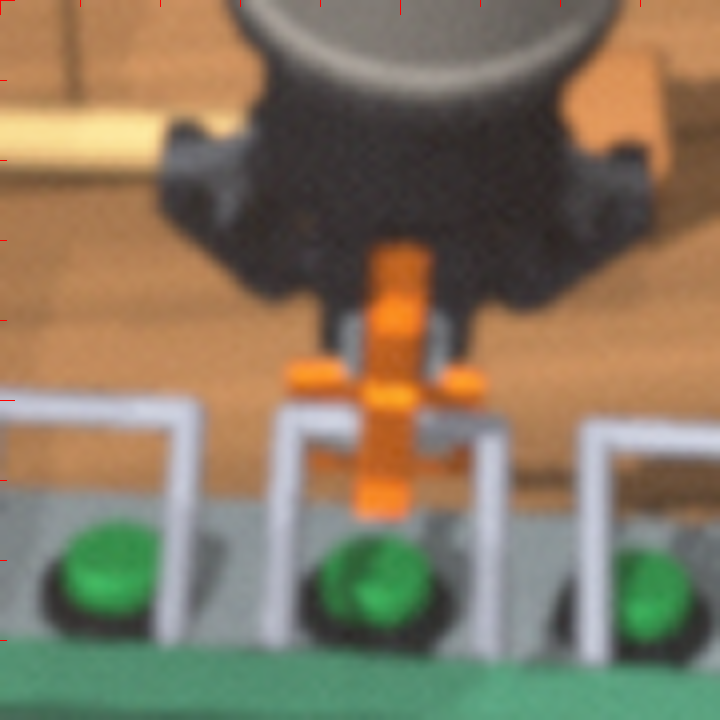

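{"method": "jog_arm", "body": {
  "increments": [
    [0.01, 0, 0, 0, 0, 0],
    [0.02, 0, 0, 0, 0, 0],
    [0.03, 0, 0, 0, 0, 0],
    [0.04, 0, 0, 0, 0, 0],
    [0.04, 0, 0, 0, 0, 0]
  ]
}}

```text
t: 26.78
tcp_pos: [0.6352, -0.0041, 0.2362]
tcp_rot: [[-0.001, 0.147, 0.989], [0.0, 0.989, -0.147], [-1.0, -0.0, -0.001]]
contact_force: [-4.2, 0.8, -1.6]
finger_gap: 0.0153
```

{"method": "jog_arm", "body": {
  "increments": [
    [0.008, 0, 0, 0, 0, 0],
    [0.016, 0, 0, 0, 0, 0],
    [0.022, 0, 0, 0, 0, 0],
    [0.022, 0, 0, 0, 0, 0]
  ]
}}

```text
t: 27.28
tcp_pos: [0.6352, -0.0041, 0.2273]
tcp_rot: [[-0.001, 0.147, 0.989], [0.0, 0.989, -0.147], [-1.0, -0.0, -0.001]]
contact_force: [-0.3, -0.5, -0.9]
finger_gap: 0.015
```

{"method": "jog_arm", "body": {
  "increments": [
    [0.006, 0, 0, 0, 0, 0],
    [0.012, 0, 0, 0, 0, 0],
    [0.012, 0, 0, 0, 0, 0]
  ]
}}

```text
t: 27.65
tcp_pos: [0.6352, -0.0042, 0.2222]
tcp_rot: [[-0.002, 0.147, 0.989], [0.0, 0.989, -0.147], [-1.0, -0.0, -0.002]]
contact_force: [-0.3, 1.3, -1.4]
finger_gap: 0.0151
```

```bash
python3 f.py 2; python3 look.py h8; python3 -c "
from h import *
crop('pics/scene_h8.png',220,170,90,90,8,'pics/e5.png')"
```

```text
t 27.9 depth past nominal mm -117.89 push N -0.64 +- 0.3 [-0.04  0.17 -0.75]
27.9 [ 0.6353 -0.0041  0.2226] [[-0.001, 0.147, 0.989], [0.0, 0.989, -0.147], [-1.0, -0.0, -0.001]] [-0.12  0.09 -1.17] 0.0156
scene tcp px [266.9 226.6] tip px [267.5 218.8]
top tcp px [252.6 137.9] tip px [252.6 132. ]
```

View pics/e5.png

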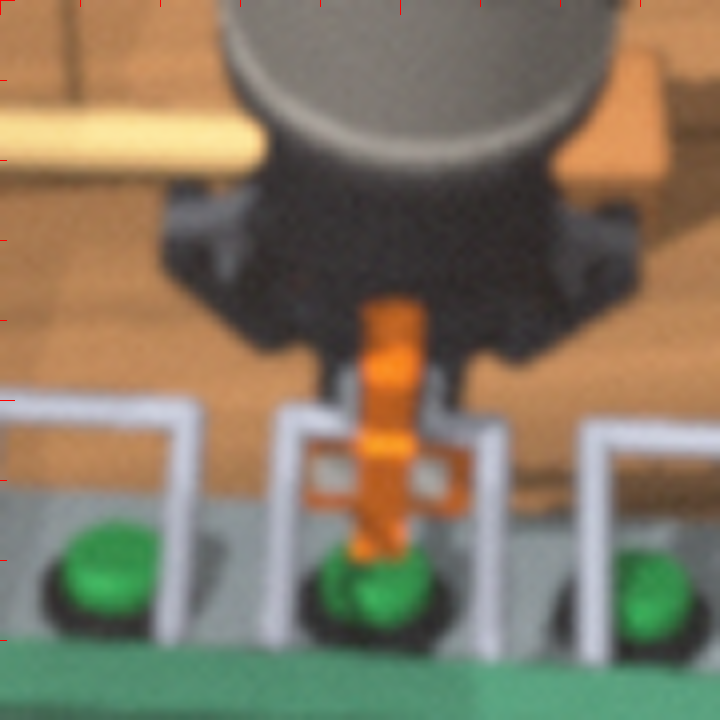

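{"method": "jog_arm", "body": {
  "increments": [
    [0.004, 0, 0, 0, 0, 0],
    [0.007, 0, 0, 0, 0, 0],
    [0.007, 0, 0, 0, 0, 0]
  ]
}}

```text
t: 28.38
tcp_pos: [0.6352, -0.0041, 0.2196]
tcp_rot: [[-0.001, 0.147, 0.989], [0.0, 0.989, -0.147], [-1.0, -0.0, -0.001]]
contact_force: [0.3, 0.3, -1.3]
finger_gap: 0.0156
```

```bash
python3 f.py 2
```

```text
t 28.625 depth past nominal mm -115.42 push N -1.39 +- 0.24 [ 0.42 -0.12 -1.34]
```

{"method": "jog_arm", "body": {
  "increments": [
    [-0.025, 0, 0, 0, 0, 0],
    [-0.04, 0, 0, 0, 0, 0],
    [-0.05, 0, 0, 0, 0, 0],
    [-0.05, 0, 0, 0, 0, 0]
  ]
}}

```text
t: 29.12
tcp_pos: [0.6355, -0.0041, 0.2402]
tcp_rot: [[-0.0, 0.147, 0.989], [0.0, 0.989, -0.147], [-1.0, -0.0, -0.001]]
contact_force: [0.5, -0.1, -1.5]
finger_gap: 0.0158
```

```bash
python3 f.py 2
```

```text
t 29.375 depth past nominal mm -133.17 push N -1.17 +- 0.19 [-0.08  0.12 -1.36]
```

{"method": "jog_arm", "body": {
  "increments": [
    [0.02, 0, 0, 0, 0, 0],
    [0.04, 0, 0, 0, 0, 0],
    [0.052, 0, 0, 0, 0, 0],
    [0.054, 0, 0, 0, 0, 0],
    [0.054, 0, 0, 0, 0, 0]
  ]
}}

```text
t: 30.0
tcp_pos: [0.6352, -0.0041, 0.218]
tcp_rot: [[-0.001, 0.147, 0.989], [0.0, 0.989, -0.147], [-1.0, -0.0, -0.001]]
contact_force: [0.0, -0.0, -1.5]
finger_gap: 0.0154
```

```bash
python3 f.py 2
```

```text
t 30.25 depth past nominal mm -114.0 push N -1.23 +- 0.44 [ 0.43 -0.04 -1.16]
```

{"method": "jog_arm", "body": {
  "increments": [
    [0.003, 0, 0, 0, 0, 0],
    [0.003, 0, 0, 0, 0, 0]
  ]
}}

```text
t: 30.5
tcp_pos: [0.6352, -0.0041, 0.2169]
tcp_rot: [[-0.001, 0.147, 0.989], [0.0, 0.989, -0.147], [-1.0, -0.0, -0.001]]
contact_force: [0.8, 0.6, -1.7]
finger_gap: 0.0153
```

```bash
python3 f.py 2
```

```text
t 30.75 depth past nominal mm -112.92 push N -0.89 +- 0.41 [-0.19 -0.21 -1.08]
```

{"method": "jog_arm", "body": {
  "increments": [
    [0.003, 0, 0, 0, 0, 0],
    [0.003, 0, 0, 0, 0, 0]
  ]
}}

```text
t: 31.0
tcp_pos: [0.6353, -0.0041, 0.2157]
tcp_rot: [[-0.001, 0.147, 0.989], [0.0, 0.989, -0.147], [-1.0, -0.0, -0.001]]
contact_force: [0.6, 0.4, -0.6]
finger_gap: 0.0153
```

```bash
python3 f.py 2 3
```

```text
t 31.15 depth past nominal mm -111.86 push N -0.95 +- 0.32 [-0.03 -0.33 -1.05]
```

{"method": "jog_arm", "body": {
  "increments": [
    [0.003, 0, 0, 0, 0, 0],
    [0.003, 0, 0, 0, 0, 0]
  ]
}}

```text
t: 31.4
tcp_pos: [0.6354, -0.0041, 0.2154]
tcp_rot: [[-0.0, 0.147, 0.989], [-0.0, 0.989, -0.147], [-1.0, -0.0, -0.0]]
contact_force: [-3.6, 0.3, 10.3]
finger_gap: 0.0154
```

```bash
python3 f.py 2 3
```

```text
t 31.55 depth past nominal mm -111.52 push N 9.38 +- 0.2 [-3.62 -0.98  8.78]
```

{"method": "jog_arm", "body": {
  "increments": [
    [0.003, 0, 0, 0, 0, 0],
    [0.003, 0, 0, 0, 0, 0]
  ]
}}

```text
t: 31.8
tcp_pos: [0.6355, -0.0041, 0.2154]
tcp_rot: [[0.0, 0.148, 0.989], [-0.0, 0.989, -0.148], [-1.0, -0.0, 0.0]]
contact_force: [-6.4, -0.7, 11.2]
finger_gap: 0.0155
```

```bash
python3 f.py 2 3
```

```text
t 31.95 depth past nominal mm -111.44 push N 13.54 +- 0.41 [-6.1  -1.04 12.2 ]
```

{"method": "jog_arm", "body": {
  "increments": [
    [-0.002, 0, 0, 0, 0, 0],
    [-0.002, 0, 0, 0, 0, 0]
  ]
}}

```text
t: 32.2
tcp_pos: [0.6355, -0.0041, 0.2162]
tcp_rot: [[0.0, 0.148, 0.989], [-0.0, 0.989, -0.148], [-1.0, -0.0, 0.001]]
contact_force: [-0.0, 0.4, -1.9]
finger_gap: 0.0153
```

{"method": "jog_arm", "body": {
  "increments": [
    [0, 0, 0, 0, 0, 0],
    [0, 0, 0, 0, 0, 0],
    [0, 0, 0, 0, 0, 0],
    [0, 0, 0, 0, 0, 0],
    [0, 0, 0, 0, 0, 0],
    [0, 0, 0, 0, 0, 0],
    [0, 0, 0, 0, 0, 0],
    [0, 0, 0, 0, 0, 0]
  ],
  "grip": 1
}}

```text
t: 33.2
tcp_pos: [0.6355, -0.0041, 0.2162]
tcp_rot: [[0.0, 0.147, 0.989], [-0.0, 0.989, -0.147], [-1.0, -0.0, 0.0]]
contact_force: [-0.4, 0.0, 0.3]
finger_gap: 0.0854
```

{"method": "jog_arm", "body": {
  "increments": [
    [-0.04, 0, 0, 0, 0, 0],
    [-0.1, 0, 0, 0, 0, 0],
    [-0.2, 0, 0, 0, 0, 0],
    [-0.3, 0, 0, 0, 0, 0],
    [-0.4, 0, 0, 0, 0, 0],
    [-0.42, 0, -0.14, 0, 0, 0],
    [-0.42, 0, -0.28, 0, 0, 0],
    [-0.42, 0, -0.4, 0, 0, 0],
    [-0.42, 0, -0.4, 0, 0, 0],
    [-0.42, 0, -0.4, 0, 0, 0]
  ]
}}

```text
t: 34.45
tcp_pos: [0.4775, 0.0195, 0.3852]
tcp_rot: [[0.002, 0.148, 0.989], [-0.001, 0.989, -0.148], [-1.0, -0.0, 0.002]]
contact_force: [1.0, -0.3, 0.0]
finger_gap: 0.0857
```

```bash
python3 look.py h9; python3 -c "
from h import *
crop('pics/scene_h9.png',220,190,90,90,8,'pics/e6.png')
crop('pics/top_h9.png',190,90,140,110,5,'pics/e7.png')"
```

```text
34.45 [0.4775 0.0195 0.3852] [[0.002, 0.148, 0.989], [-0.001, 0.989, -0.148], [-1.0, -0.0, 0.002]] [ 0.98 -0.27  0.04] 0.0857
scene tcp px [271.7 131.2] tip px [272.6 119.1]
top tcp px [240.9 180.6] tip px [240.2 175.5]
```

View pics/e6.png

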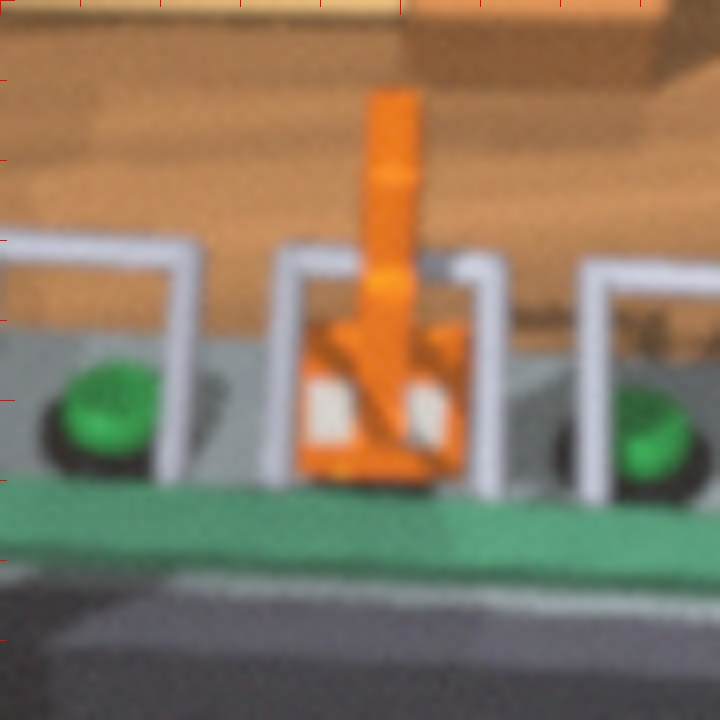

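View pics/e7.png

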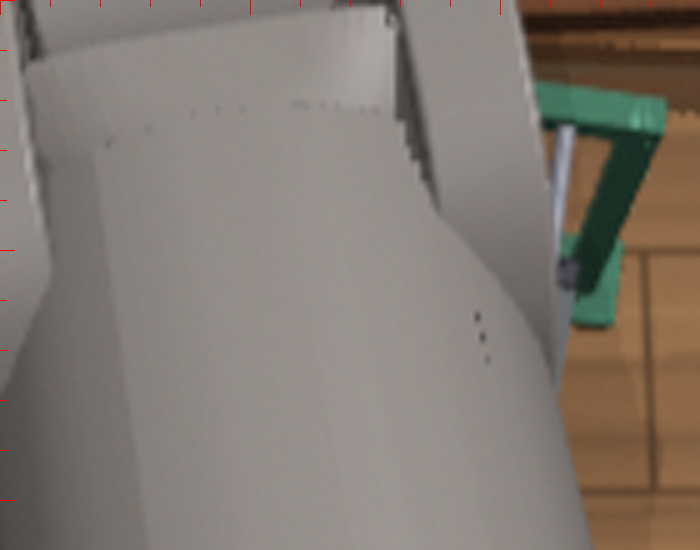

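View pics/scene_h9.png

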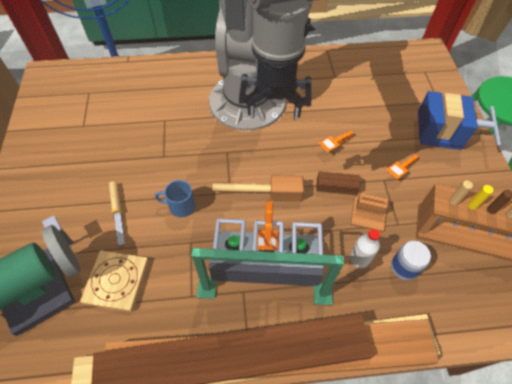

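{"method": "jog_arm", "body": {
  "increments": [
    [0, 0, 0, 0, 0, 0],
    [0, 0, 0, 0, 0, 0],
    [0, 0, 0, 0, 0, 0],
    [0, 0, 0, 0, 0, 0],
    [0, 0, 0, 0, 0, 0],
    [0, 0, 0, 0, 0, 0],
    [0, 0, 0, 0, 0, 0],
    [0, 0, 0, 0, 0, 0],
    [0, 0, 0, 0, 0, 0],
    [0, 0, 0, 0, 0, 0],
    [0, 0, 0, 0, 0, 0],
    [0, 0, 0, 0, 0, 0],
    [0, 0, 0, 0, 0, 0],
    [0, 0, 0, 0, 0, 0],
    [0, 0, 0, 0, 0, 0],
    [0, 0, 0, 0, 0, 0]
  ]
}}

```text
t: 36.55
tcp_pos: [0.4779, 0.0195, 0.3844]
tcp_rot: [[0.001, 0.148, 0.989], [-0.0, 0.989, -0.148], [-1.0, 0.0, 0.001]]
contact_force: [0.0, 0.7, -1.0]
finger_gap: 0.0853
```

```bash
python3 look.py i1; python3 -c "
from h import *
crop('pics/scene_i1.png',220,190,90,90,8,'pics/e8.png')"
```

```text
36.55 [0.4779 0.0195 0.3844] [[0.001, 0.148, 0.989], [-0.0, 0.989, -0.148], [-1.0, 0.0, 0.001]] [ 0.04  0.7  -1.04] 0.0853
scene tcp px [271.7 131.5] tip px [272.5 119.5]
top tcp px [241.  180.6] tip px [240.3 175.4]
```

View pics/e8.png

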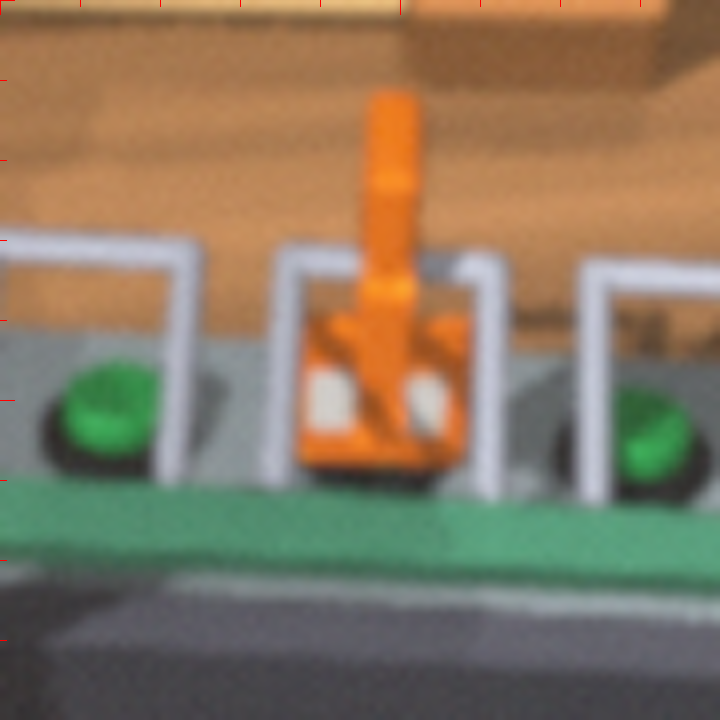

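{"method": "jog_arm", "body": {
  "increments": [
    [0, 0, 0, 0, 0, 0],
    [0, 0, 0, 0, 0, 0],
    [0, 0, 0, 0, 0, 0],
    [0, 0, 0, 0, 0, 0],
    [0, 0, 0, 0, 0, 0],
    [0, 0, 0, 0, 0, 0],
    [0, 0, 0, 0, 0, 0],
    [0, 0, 0, 0, 0, 0],
    [0, 0, 0, 0, 0, 0],
    [0, 0, 0, 0, 0, 0],
    [0, 0, 0, 0, 0, 0],
    [0, 0, 0, 0, 0, 0],
    [0, 0, 0, 0, 0, 0],
    [0, 0, 0, 0, 0, 0],
    [0, 0, 0, 0, 0, 0],
    [0, 0, 0, 0, 0, 0]
  ]
}}

```text
t: 38.65
tcp_pos: [0.4779, 0.0195, 0.3844]
tcp_rot: [[0.001, 0.148, 0.989], [-0.0, 0.989, -0.148], [-1.0, 0.0, 0.001]]
contact_force: [-0.6, -0.3, 0.4]
finger_gap: 0.0854
```

```bash
python3 -c "
from cell import ctrl
print(ctrl.sign_off())"
```

```text
the job is handed in; nothing more can be done
None
```

The orange tag is hanging on loop 2, the loop of the middle button, which is the one that snaps. I handed the job in at about 38.7 s of the 72 s allowed.

- **Finding the button:** I pressed button 3 first. Its force rose steadily from 1.5 to 2.7 N, so it is worn. Button 2 climbed to about 3.5 N, then fell through 2.9 and 1.6 N to 0.2 N at roughly 7 mm down, which is the snap. I did not need to press button 1.
- **Hanging the tag:** I lifted the large tag out of its wooden block, turned it square to the desk and pushed its hook down onto the loop 2 bar. The gate showed about 4 N of sideways force on the way down, which then vanished. Raising the tag 20 mm again met no resistance, so the gate had shut. I then lowered it until the bar met the top of the hook (peak about 14 N) and let go.
- **Last checks:** In the last pictures, 1.3 s and 3.4 s after I let go, the tag hangs from loop 2 with little swing left and the arm well clear. The other things on the bench look to be where they were. The top view of the tag was blocked by the arm, and I could not see the gate itself, so "gate shut" rests on the forces.
- **One disagreement:** Both cameras put the real fingertips about 40 mm behind the reported tool point. The first contact with a button fitted this, so I allowed for it in the pressing, the grasp and the placing.

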